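# Load the sample rack for the pasteurising bath

## Robot

A 7-joint arm with a two-finger parallel gripper is mounted at the origin on the work surface. World frame = base frame: x ahead of the robot, y to its left, z up, the work surface at z = 0. Lengths are in m, angles in rad, forces in N, time in s.
With the tool pointing down it reaches from about 0.425 to 0.925 m from the base axis. Payload 6.8 kg.
Tool frame: the origin (TCP) lies between the finger pads; the fingertips stand r.tip_extent ahead of it and the grasp point (between the pads) lies 5 mm behind it (r.tip_extent is the distance from the TCP to the fingertips, in m); y points along the fingers, x is the direction in which the jaws open and shut, and the axes are right-handed (so a half turn about y gives the same grasp; the last joint's range is limited). The gripper opens to 85 mm and grips with 20 to 120 N. Pads are 22 mm wide; open, the fingers measure 114 mm over their backs; the gripper's body (76 mm by 85 mm) begins 54 mm behind the grasp point. The pads swing forward as they close: fully open they stand 13 mm farther back than shut.
Start: joints at [-1.3, 0.477, 0.022, 1.555, -0.011, 1.109, -0.083], TCP at [0.25, 0.627, 0.245] pointing down, gripper open.
Joint ranges: [-2.96, 2.96], [-0.34, 2.1], [-1.41, 1.46], [0.24, 2.44], [-1.37, 4.51], [0.17, 1.92], [-2.96, 2.96]. Speed limits (rad/s): [2.39, 2.39, 3.14, 3.14, 3.14, 3.14, 3.14].

## Interface

Orientations are given as a rotation vector (axis times angle).
In Python, from bench import r gives the robot as it stands.
- The arm moves only by the tool send_rows, never from a script. Its argument "plan" is a list of rows, each a list of 5 numbers: the shift along the tool's x, y, z in cm, then the turn about the tool's y in degrees, then the opening, from 0 (shut) to 1 (fully open). In form: [[dx, dy, dz, spin, grip], ...]. A call has 1 to 12 rows; each row shifts and turns the commanded pose from where the row before left it, along the tool's axes as they then stand; what a row does not reach is not made up. A row lasts 1/8 s, in which the tool goes at most 62.5 mm and 10.7 degrees, less where a joint would pass 70% of its speed; a pose out of reach is approached as far as the arm can. A call is refused whole if a number of a shift passes 6.25 or a number of a turn 10.7, either way. A call with a gripper value outside its range is refused whole. The fingers move at their own pace and stop on an object; "force" is the grip in N (left out, the last holds). Time passes only in rows, so rows that do not move let the fingers close. It gives the time, the measured TCP pose, the force and the opening at its end, in the units of the state.
- r.get_obs(): the state, without advancing time (a new reading comes with each control period).
- r.grab_frame(name): name is "side" or "top" or "wrist"; returns a dict with "image" (384x512x3 uint8, red, green, blue), "camera_matrix" (3x3 intrinsics, pixels), "cam_to_world" (4x4, takes a point from camera to world coordinates). Camera axes: x right, y down, z forward; pixel columns grow to the right and rows downward; lengths in m; the calibration is good to about 2 mm. A picture is of the moment at which its call begins. There is no depth.
- r.hand_in(): hands the job in, once; it reports no verdict.
Trained networks look in the newest picture that a camera, given by its name, has taken for a name from the list of things; names that differ only in an ending like _2 or _b are one class to them, and where a whole thing is asked for, a point or a joint stands for the part that bears it (a point fixed in the world has none). Each returns a list of dicts, best first, with "p" (0 to 1); they miss things now and then, are a little off and sometimes report something else, mostly with a low value. They report only what shows in the picture. A call takes as long as a camera call.
- r.recognise(camera, target): "rect" ([left, top, right, bottom] in pixels, round what is visible of it).
The state is a dict: "clock": time; "joints": joint angles; "qvel": joint speeds; "tau": joint torques, N m; "tcp_pos": TCP position; "orientation": TCP orientation; "contact_force": force on the tool from outside, world axes, zero at the start; "moment": the same for the moment, N m; "grip_width": finger opening in m.
Only numpy, scipy, OpenCV 4.12 (cv2) and the standard library are available. Lean on these libraries where they do the work, as an engineer would, in place of code of your own. Each camera call takes 0.05 s, during which the arm holds its last target.

## Task

Get the sample rack ready for the water bath: swing the green keeper right back, hook every sample bottle standing in its hanger on the table onto the rail at the loading gap by its hanger and slide each one along under the guard until its hook is right beneath the clip of its own colour, then swing the keeper down again until it rests fully in its catch. Let the bottles hang freely and still, and leave the other things on the table where they are.

Things in the scene. Friction and masses are not known exactly. Their poses are not given: they have to be found in the camera images.
- rack: stainless rack, fixed. Origin: underside, mid-length; x to its back (away from the robot), y along the rail towards the loading gap and keeper, z up. Base plate 10 mm thick, x=-45..80, y=-205..205 mm. End posts (26 x 8 mm) at y=-190 and 190 mm, tops at z=260, with black carrying loops out to y=-230 and 230 at z=95..165. Two 8 mm struts stand behind at x=62, y=-110 and 75 mm.
- rail_mid (a point): middle of the round rail's axis (10 mm thick, along rack y at rack x=0, z=222 mm, from post to post); axes as the rack's. A dark guard strip (20 mm wide, from 19 to 29 mm above the rail's axis) covers it from rack y=-189 to 84 mm, so hooks go over the rail only in the loading gap, y=97..170 mm (middle 132), and are slid from there under the guard.
- keeper (a joint): angle of the green keeper arm over the loading gap: 0 = closed, level, nose resting in the fork-shaped catch on the guard's end; grows as it swings up and out towards rack +y; 1.57 upright; 3.0 = stop, folded right back outwards past the end post, almost level (half-open it stands in the way of a wide gripper at the gap). Friction hinge: stays where it is left, moves at about 1 N on its pin.
- keeper_hinge (a point): the keeper's hinge axis, parallel to rack x, at rack x=0, y=178, z=246 mm; axes as the rack's. The arm is 18 mm wide, 10 mm thick, 92 mm long.
- keeper_pin (a point): grasp point on the keeper's black round grip pin (12 mm thick, 46 mm long, parallel to rack x, pointing to the robot): 68 mm from the hinge axis, at rack x=-35 mm; the pin spans rack x=-54..-8 mm. At keeper angle q it lies at y=-68 cos q, z=+68 sin q mm from keeper_hinge.
- sample_red: amber sample bottle with white cap (52 mm thick to z=88, neck 29 mm, cap top z=140 mm) fixed in a steel hanger with a weighted round foot (68 mm, 8 mm thick) and red grip tab; 0.38 kg in all; may be absent. Origin: centre of its underside, z up. Stands on the table; hung, it swings freely on the rail, upright, underside 38 mm above the table. Hung hangers cannot pass one another.
- sample_red_hook (a point): seat of the red hanger's hook, where the rail's axis lies when hung (body x=0, y=0, z=183.5 mm); axes as the body's. Hook 12 mm wide in y: stem at x=-21..-16, V crown with peak z=197, lip at x=16..21 mm down to z=166. The rail enters from the body's +x side between cap (z=140) and lip (z=166); then the hanger is let down 30 mm.
- sample_red_tab (a point): grasp point in the red tab, a plate 10 mm thick in body y, x=-84..-21, z=172..202 mm; this point is at body x=-60, y=0, z=187 mm
- clip_red: red clip (20 mm along the rail, 28 mm across, 3 mm thick) on top of the guard strip: the mark for the red sample. Origin 29 mm above the rail's axis; axes as the rack's. The clips sit at rack y=-145, -70 and 5 mm in an order that varies; the clip of an absent sample stays empty.
- sample_blue: amber sample bottle with white cap (52 mm thick to z=88, neck 29 mm, cap top z=140 mm) fixed in a steel hanger with a weighted round foot (68 mm, 8 mm thick) and blue grip tab; 0.38 kg in all; may be absent. Origin: centre of its underside, z up. Stands on the table; hung, it swings freely on the rail, upright, underside 38 mm above the table. Hung hangers cannot pass one another.
- sample_blue_hook (a point): seat of the blue hanger's hook, where the rail's axis lies when hung (body x=0, y=0, z=183.5 mm); axes as the body's. Hook 12 mm wide in y: stem at x=-21..-16, V crown with peak z=197, lip at x=16..21 mm down to z=166. The rail enters from the body's +x side between cap (z=140) and lip (z=166); then the hanger is let down 30 mm.
- sample_blue_tab (a point): grasp point in the blue tab, a plate 10 mm thick in body y, x=-84..-21, z=172..202 mm; this point is at body x=-60, y=0, z=187 mm
- clip_blue: blue clip (20 mm along the rail, 28 mm across, 3 mm thick) on top of the guard strip: the mark for the blue sample. Origin 29 mm above the rail's axis; axes as the rack's. The clips sit at rack y=-145, -70 and 5 mm in an order that varies; the clip of an absent sample stays empty.
- sample_yellow: amber sample bottle with white cap (52 mm thick to z=88, neck 29 mm, cap top z=140 mm) fixed in a steel hanger with a weighted round foot (68 mm, 8 mm thick) and yellow grip tab; 0.38 kg in all; may be absent. Origin: centre of its underside, z up. Stands on the table; hung, it swings freely on the rail, upright, underside 38 mm above the table. Hung hangers cannot pass one another.
- sample_yellow_hook (a point): seat of the yellow hanger's hook, where the rail's axis lies when hung (body x=0, y=0, z=183.5 mm); axes as the body's. Hook 12 mm wide in y: stem at x=-21..-16, V crown with peak z=197, lip at x=16..21 mm down to z=166. The rail enters from the body's +x side between cap (z=140) and lip (z=166); then the hanger is let down 30 mm.
- sample_yellow_tab (a point): grasp point in the yellow tab, a plate 10 mm thick in body y, x=-84..-21, z=172..202 mm; this point is at body x=-60, y=0, z=187 mm
- clip_yellow: yellow clip (20 mm along the rail, 28 mm across, 3 mm thick) on top of the guard strip: the mark for the yellow sample. Origin 29 mm above the rail's axis; axes as the rack's. The clips sit at rack y=-145, -70 and 5 mm in an order that varies; the clip of an absent sample stays empty.
- beer0: full brown beer bottle, 61 mm diameter, 230 mm tall; origin at the centre of its underside. Not part of the job: leave it where it is
- beer1: full brown beer bottle, 61 mm diameter, 230 mm tall; origin at the centre of its underside. Not part of the job: leave it where it is
- beer2: full brown beer bottle, 61 mm diameter, 230 mm tall; origin at the centre of its underside. Not part of the job: leave it where it is
- cap_bowl: steel bowl of crown caps, 110 mm diameter, 40 mm high; origin at the centre of its underside. Not part of the job: leave it where it is
- label_roll: roll of labels lying flat, 110 mm diameter, 45 mm high; origin at the centre of its underside. Not part of the job: leave it where it is
- marker: marker pen, 135 mm long, 13 mm thick, along its x; origin at the centre of its underside. Not part of the job: leave it where it is
- bottle_brush: brush lying along its x, handle to -x; origin at the centre of its underside. Not part of the job: leave it where it is

How it is judged:
On the way, in this order (a step that is already met when the one before it is completed fails the run):
1. the keeper has been swung open (past 1.2 rad) (value of joint keeper above 1.2 rad), for 0.2 s.
2. every sample bottle hangs by its hook on the rail (x of sample_red_hook in the frame of rail_mid between -0.01 and 0.01 m and z of sample_red_hook in the frame of rail_mid between -0.009 and 0.009 m and x of sample_blue_hook in the frame of rail_mid between -0.01 and 0.01 m and z of sample_blue_hook in the frame of rail_mid between -0.009 and 0.009 m and x of sample_yellow_hook in the frame of rail_mid between -0.01 and 0.01 m and z of sample_yellow_hook in the frame of rail_mid between -0.009 and 0.009 m), for 0.3 s.
At the end, for the whole second after the job is handed in: every sample present hangs with its hook seat within 10 mm across and 9 mm in height of the rail's axis, within 12 mm along the rail of its own clip, upright within 0.25 rad and still; keeper closed to under 0.05 rad; bystanders moved less than 30 mm and not tipped (all of step 2 and y of sample_red_hook in the frame of clip_red between -0.012 and 0.012 m and angle between each of sample_red, sample_blue, sample_yellow's own z axis and vertical below 0.25 rad and linear speed of each of sample_red, sample_blue, sample_yellow below 0.03 m/s and y of sample_blue_hook in the frame of clip_blue between -0.012 and 0.012 m and y of sample_yellow_hook in the frame of clip_yellow between -0.012 and 0.012 m and value of joint keeper below 0.05 rad); the robot touches nothing.
It fails at once if a bystander is shoved 30 mm or more (distance of any of beer0, beer1, beer2, cap_bowl, label_roll, marker, bottle_brush from where it was at the start of the episode above 0.03 m).
It fails at once if a beer bottle, the bowl or the label roll is tipped over (angle between any of beer0, beer1, beer2, cap_bowl, label_roll's own z axis and vertical above 0.5 rad).
Of sample_red, sample_blue, sample_yellow only 2 to 3 are there at a start; the rules pass over those that are not, and their reading is None.
At some moment in a run one of sample_red, sample_blue, sample_yellow may be knocked a few centimetres aside while the robot is not near it.
It also fails if it takes over 210 s, if anything falls off the work surface, if the arm or the gripper's body presses on something with over 40 N, if the wrist force passes 120 N, or if a joint passes its speed limit or range.

## Working session

There is one attempt and no reset: what is moved stays moved. The work goes in short steps, Python scripts to look and compute and a tool call to move; the robot and the scene stay as the last step left them, time stands still between calls to the robot, and variables do not carry over. Pictures are saved under pics/ and viewed, and the job is handed in when it is done.

Besides the shell and the picture viewer there is one more tool, called after "Request:" in YAML: its name, and indented under it one key for each argument. send_rows: Moves the arm, as the interface text tells. Its arguments: {"type":"object","properties":{"plan":{"type":"array","items":{"type":"array","items":{"type":"number"}}},"force":{"type":"number"}},"required":["plan"]}

```bash
ls; mkdir -p pics
python3 - <<'E'
from bench import r
import cv2
print(r.get_obs(), r.tip_extent)
for n in ["side","top","wrist"]:
    f=r.grab_frame(n); cv2.imwrite(f"pics/a_{n}.png",f["image"][:,:,::-1]); print(n,f["camera_matrix"].tolist(),f["cam_to_world"].round(4).tolist())
    for t in ["rack","keeper","keeper_pin","sample_red","sample_blue","sample_yellow","sample_red_tab","sample_blue_tab","sample_yellow_tab","clip_red","clip_blue","clip_yellow"]:
        d=r.recognise(n,t)
        print(t,[( [round(v) for v in x["rect"]],round(x["p"],2)) for x in d[:3]])
E
```

```text
pics
{'clock': 0.0, 'joints': array([-1.30011773,  0.47778499,  0.02230387,  1.55647312, -0.01150246,
        1.10927268, -0.08311558]), 'qvel': array([-0.00090305,  0.00126406, -0.00095918, -0.00022692, -0.00055747,
       -0.00170971,  0.0011609 ]), 'tau': array([ 2.11194138e-04, -5.96451473e+01,  1.60790406e+00, -2.81193870e+01,
        1.24328246e-02,  9.45068139e-03,  1.60399668e-05]), 'tcp_pos': array([0.24938581, 0.62662724, 0.24432597]), 'orientation': array([-1.36604144, -0.92481275,  0.92717234]), 'contact_force': array([ 0.52034168, -0.76625836, -0.25558382]), 'moment': array([ 0.0541696 ,  0.00071302, -0.00117463]), 'grip_width': 0.0854030495875087} 0.014
side [[491.624579833659, 0.0, 252.44987542839883], [0.0, 491.624579833659, 189.44272159497666], [0.0, 0.0, 1.0]] [[0.887, -0.3171, 0.3356, 0.0725], [-0.4617, -0.6133, 0.6409, -0.8459], [0.0026, -0.7234, -0.6904, 1.1642], [0.0, 0.0, 0.0, 1.0]]
rack [([268, 154, 369, 323], 0.65), ([269, 128, 294, 185], 0.59)]
keeper [([277, 156, 302, 181], 0.65), ([190, 172, 234, 225], 0.42)]
keeper_pin [([279, 157, 301, 183], 0.51), ([198
[... 1277 characters left out ...]
e_yellow_tab [([121, 173, 157, 209], 0.94), ([239, 132, 278, 156], 0.28)]
clip_red [([337, 131, 343, 139], 0.43)]
clip_blue [([307, 133, 316, 139], 0.63), ([99, 205, 134, 239], 0.39)]
clip_yellow [([368, 127, 374, 142], 0.68)]
wrist [[296.8416061646152, 0.0, 258.7853910741056], [0.0, 296.8416061646152, 192.05112621740406], [0.0, 0.0, 1.0]] [[0.3706, 0.8901, 0.2653, 0.1815], [0.9288, -0.3549, -0.1065, 0.6538], [-0.0007, 0.2858, -0.9583, 0.3739], [0.0, 0.0, 0.0, 1.0]]
rack []
keeper [([65, 355, 106, 384], 0.56)]
keeper_pin []
sample_red []
sample_blue []
sample_yellow []
sample_red_tab []
sample_blue_tab [([67, 356, 106, 384], 0.57)]
sample_yellow_tab []
clip_red []
clip_blue []
clip_yellow []
```

Run:
```python
import cv2
for n in ["side","top"]:
    i=cv2.imread(f"pics/a_{n}.png"); cv2.imwrite(f"pics/a_{n}2.png",cv2.resize(i[90:350,90:420] if n=="top" else i[100:340,120:420],(800,630 if n=="top" else 640))[:600])
```

```text
(no output)
```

View pics/a_side2.png

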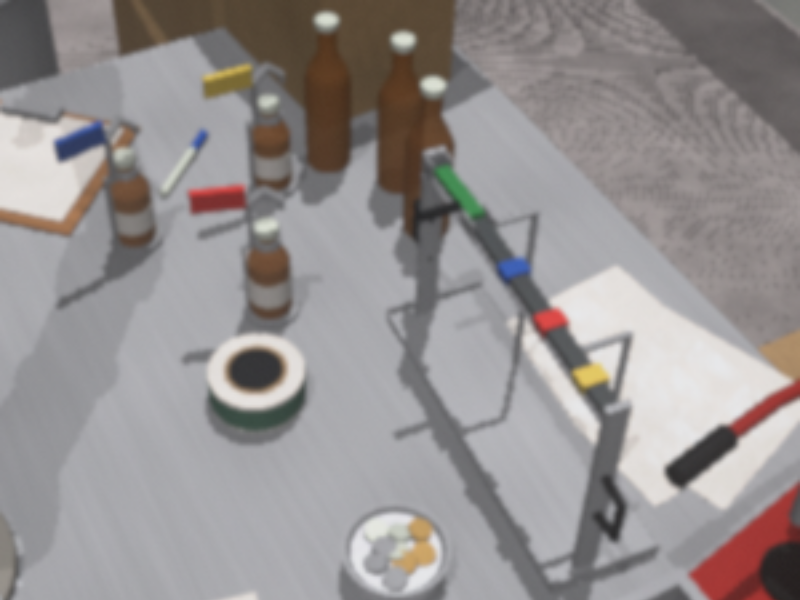

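View pics/a_top2.png

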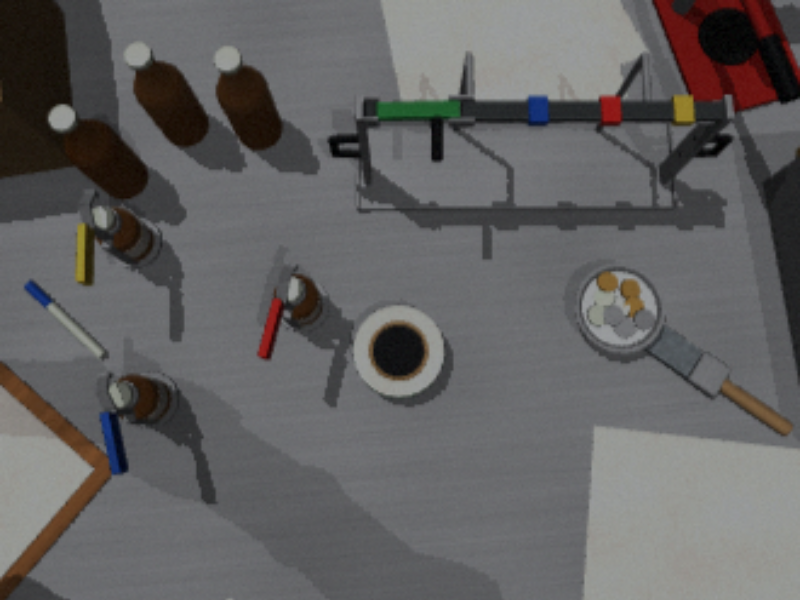

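View pics/a_wrist.png

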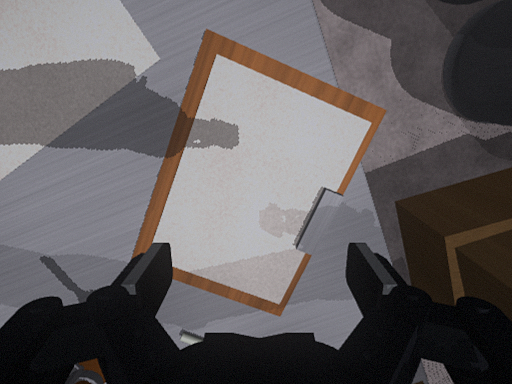

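View pics/a_side.png

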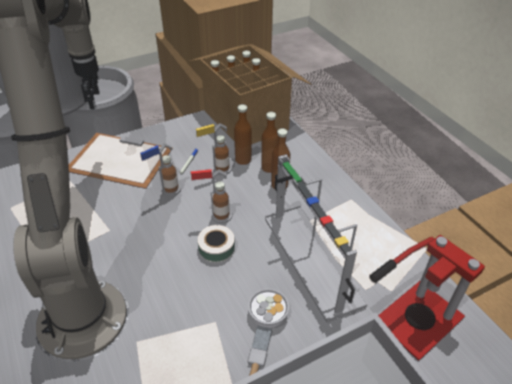

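View pics/a_top.png

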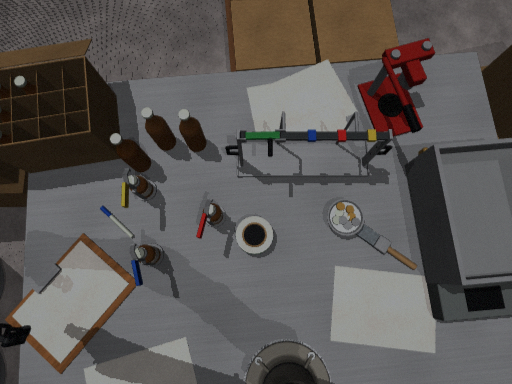

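Run:
```python
import cv2
def crop(n,x0,y0,w,h,s,o):
    i=cv2.imread(f"pics/a_{n}.png")[y0:y0+h,x0:x0+w]; i=cv2.resize(i,None,fx=s,fy=s,interpolation=cv2.INTER_CUBIC)
    i=cv2.convertScaleAbs(i,alpha=1.5)
    for k in range(0,w,10): cv2.line(i,(k*s,0),(k*s,6 if k%50 else 14),(0,255,255),1); (k%20==0) and cv2.putText(i,str(x0+k),(k*s,14),0,.35,(0,255,255))
    for k in range(0,h,10): cv2.line(i,(0,k*s),(6,k*s),(0,255,255),1); (k%20==0) and cv2.putText(i,str(y0+k),(2,k*s+4),0,.35,(0,255,255))
    cv2.imwrite(f"pics/{o}.png",i)
crop("top",222,108,176,80,4.5.__int__()if 0 else 4,"c1")
crop("side",260,145,110,180,3,"c2")
crop("top",110,160,130,130,4,"c3")
crop("side",130,115,120,120,5,"c4")
```

```text
(no output)
```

View pics/c1.png

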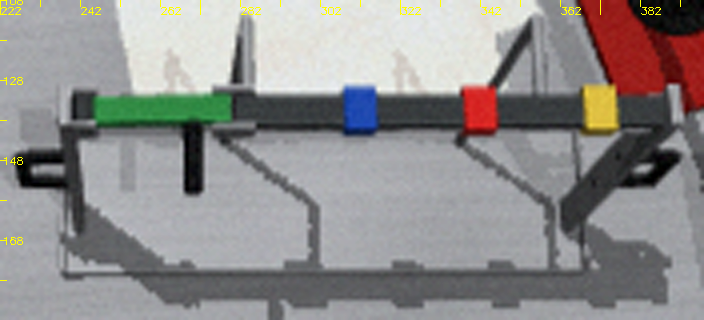

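View pics/c2.png

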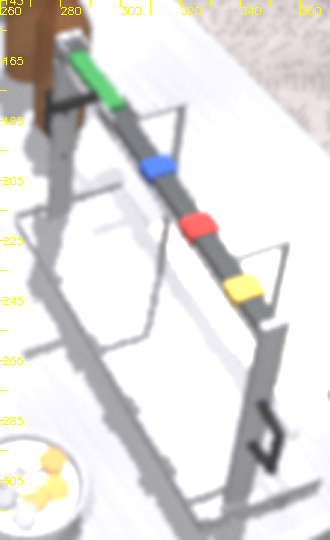

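View pics/c3.png

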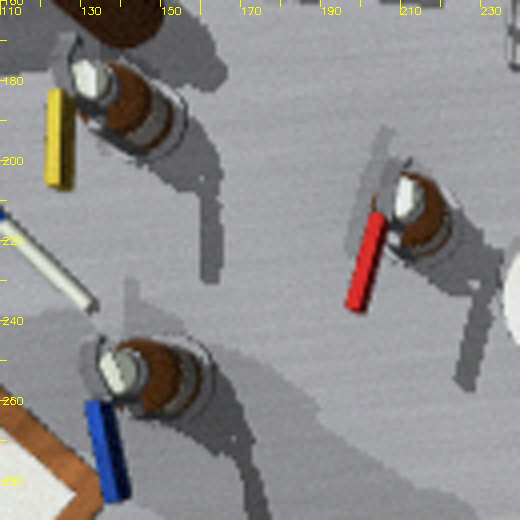

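View pics/c4.png

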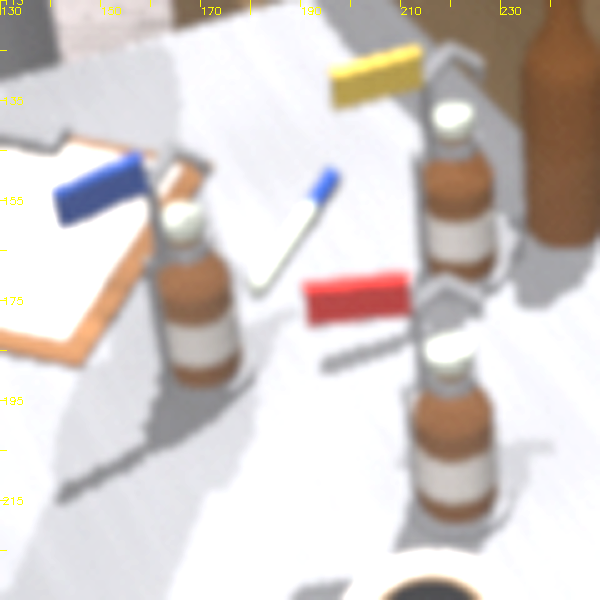

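```bash
cat > h.py <<'E'
import cv2, numpy as np
from scipy.optimize import minimize
from scipy.spatial.transform import Rotation as R
S=4
COL={"red":[(0,8),(172,180)],"blue":[(105,128)],"yellow":[(20,32)],"green":[(50,80)]}
def mask(img,c,rect=None,smin=130,vmin=60):
    big=cv2.resize(img,None,fx=S,fy=S,interpolation=cv2.INTER_CUBIC)
    h=cv2.cvtColor(big,cv2.COLOR_RGB2HSV); m=np.zeros(h.shape[:2],bool)
    for a,b in COL[c]: m|=(h[...,0]>=a)&(h[...,0]<=b)
    m&=(h[...,1]>smin)&(h[...,2]>vmin)
    if rect is not None:
        k=np.zeros_like(m); x0,y0,x1,y1=[int(v*S) for v in rect]; k[y0:y1,x0:x1]=1; m&=k
    n,l,st,_=cv2.connectedComponentsWithStats(m.astype(np.uint8))
    if n>1: m=l==1+np.argmax(st[1:,4])
    return m
def proj(f,P):
    T=np.linalg.inv(f["cam_to_world"]); c=P@T[:3,:3].T+T[:3,3]; q=c@f["camera_matrix"].T; return q[:,:2]/q[:,2:]
def box(x0,x1,y0,y1,z0,z1): return np.array([[x,y,z] for x in(x0,x1) for y in (y0,y1) for z in(z0,z1)])/1000
def place(P,p): return P@R.from_euler("z",p[2]).as_matrix().T+[p[0],p[1],p[3] if len(p)>3 else 0]
def hull(f,P,shape):
    u=((proj(f,P)+.5)*S*16-8).round().astype(np.int32); m=np.zeros(shape,np.uint8)
    cv2.fillConvexPoly(m,cv2.convexHull(u),1,cv2.LINE_8,4); return m>0
def fit(items,p0,step=(.02,.02,.2)):
    """items: list of (frame, mask, boxpts)"""
    def cost(p):
        s=0
        for f,m,B in items:
            h=hull(f,place(B,p),m.shape); i=(h&m).sum(); u=(h|m).sum(); s+=1-i/u
            a=np.argwhere(m).mean(0); b=np.argwhere(h).mean(0) if h.any() else np.zeros(2); s+=np.linalg.norm(a-b)/S*.05
        return s/len(items)
    best=None
    p=np.array(p0,float)
    for k in range(4):
        sim=np.vstack([p]+[p+np.eye(len(p))[i]*step[i]/2**k for i in range(len(p))])
        r=minimize(cost,p,method="Nelder-Mead",options=dict(initial_simplex=sim,xatol=1e-5,fatol=1e-5)); p=r.x
    return p,r.fun
TAB=box(-84,-21,-5,5,172,202)
def ray(f,uv,z):
    d=np.linalg.inv(f["camera_matrix"])@[uv[0],uv[1],1]; d=f["cam_to_world"][:3,:3]@d; o=f["cam_to_world"][:3,3]
    return o+d*(z-o[2])/d[2]
E
cat > m1.py <<'E'
from h import *
from bench import r
fs={n:r.grab_frame(n) for n in("side","top")}
it=[]
rects={"top":{"blue":(303,128,320,144),"red":(332,128,348,144),"yellow":(364,126,380,144)},"side":{"blue":(303,190,322,208),"red":(316,212,336,228),"yellow":(330,233,352,248)}}
Y={"blue":5,"red":-70,"yellow":-145}
for n in fs:
    for c in Y:
        m=mask(fs[n]["image"],c,rects[n][c]); print(n,c,m.sum()/S/S)
        it.append((fs[n],m,box(-14,14,Y[c]-10,Y[c]+10,251,254)))
p,c=fit(it,[0.5,-.2,0]); print("rack both",p.round(4),c)
for n in fs:
    pp,c=fit([i for i in it if i[0] is fs[n]],p,(.005,.005,.05)); print(n,pp.round(4),c)
np.save("rack.npy",p)
for n in fs:
    im=np.ascontiguousarray(cv2.resize(fs[n]["image"],None,fx=3,fy=3,interpolation=cv2.INTER_CUBIC)[:,:,::-1])
    pts=np.array([[-45,-205,10],[-45,205,10],[80,-205,10],[80,205,10],[0,178,246],[-54,110,246],[-8,110,246],[0,-190,260],[0,190,260],[-54,110,246],[0,-230,130],[0,230,130]])/1000
    for u in proj(fs[n],place(pts,p)): cv2.drawMarker(im,tuple(int(v*3+1) for v in u),(255,0,255),0,12,1)
    cv2.imwrite(f"pics/r_{n}.png",im[320:570,650:1200] if n=="top" else im[420:1000,760:1130])
T={"red":([194,199,226,240],[188,165,214,185]),"blue":([128,258,146,288],[136,140,162,164]),"yellow":([118,178,132,212],[194,120,218,138])}
for c in T:
    it=[(fs[n],mask(fs[n]["image"],c,T[c][k]),TAB) for k,n in ((0,"top"),(1,"side"))]
    best=min((fit(it,[*ray(fs["top"],np.array(T[c][0]).reshape(2,2).mean(0),.187)[:2]+[.06*np.cos(y),.06*np.sin(y)],y]) for y in np.arange(-1.2,1.3,.4)),key=lambda t:t[1])
    print(c,best[0].round(4),round(best[1],3))
    for k in (0,1):
        q=fit(it[k:k+1],best[0],(.005,.005,.05)); print("   ",q[0].round(4),round(q[1],3))
for b in ("beer0",):
    for n in fs: print(n,[( [round(v) for v in x["rect"]],round(x["p"],2)) for x in r.recognise(n,b)])
E
python3 m1.py
```

```text
Still running in the background as job /tmp/bash_jobs.1000/a3358722b392 (pid 576). You'll get a notice when it ends.
```

```bash
kill -- -$(cat /tmp/bash_jobs.1000/a3358722b392/pid); cat /tmp/bash_jobs.1000/a3358722b392/stdout
python3 - <<'E'
s=open("h.py").read()
a=s.index("def fit("); b=s.index("TAB=")
new='''def fit(items,p0,step=(.02,.02,.2)):
    """items: list of (frame, mask, boxpts)"""
    L=[]
    for f,m,B in items:
        ys,xs=np.nonzero(m); pad=60
        y0,x0=max(ys.min()-pad,0),max(xs.min()-pad,0); c=m[y0:ys.max()+pad,x0:xs.max()+pad]
        L.append((f,c,B,np.array([x0,y0]),np.array([xs.mean(),ys.mean()])))
    def cost(p):
        s=0
        for f,m,B,o,cen in L:
            u=(proj(f,place(B,p))+.5)*S-.5
            hp=cv2.convexHull(u.astype(np.float32)); mo=cv2.moments(hp); cc=np.array([mo["m10"],mo["m01"]])/max(mo["m00"],1e-9)
            h=np.zeros(m.shape,np.uint8); cv2.fillConvexPoly(h,((hp.reshape(-1,2)-o)*16).round().astype(np.int32),1,cv2.LINE_8,4); h=h>0
            s+=1-(h&m).sum()/(h|m).sum()+min(np.linalg.norm(cen-cc)/S*.05,50)
        return s/len(L)
    p=np.array(p0,float)
    for k in range(4):
        sim=np.vstack([p]+[p+np.eye(len(p))[i]*step[i]/2**k for i in range(len(p))])
        r=minimize(cost,p,method="Nelder-Mead",options=dict(initial_simplex=sim,xatol=1e-5,fatol=1e-5,maxfev=300)); p=r.x
    return p,r.fun
'''
open("h.py","w").write(s[:a]+new+s[b:])
E
time timeout 300 python3 m1.py
```

```text
side blue 57.5625
side red 66.875
side yellow 62.875
top blue 86.8125
top red 94.625
top yellow 97.0
rack both [ 0.635  -0.1139 -0.088 ] 0.1759853470884439
side [ 0.6353 -0.1123 -0.0881] 0.22247186556860413
top [ 0.635  -0.114  -0.0882] 0.07214918176236083
red [ 0.494   0.1763 -0.2415] 0.38
    [ 0.494   0.1763 -0.2415] 0.369
    [ 0.4934  0.1775 -0.2531] 0.369
blue [0.3894 0.3767 0.3489] 0.736
    [0.3893 0.3767 0.3492] 0.551
    [0.3946 0.382  0.2816] 0.825
yellow [0.5926 0.3928 0.1333] 0.484
    [0.5922 0.3923 0.125 ] 0.567
    [0.5928 0.3941 0.1526] 0.391
side [([269, 130, 293, 186], 0.69), ([233, 100, 248, 162], 0.64), ([197, 128, 232, 173], 0.6), ([249, 328, 272, 374], 0.6), ([264, 110, 277, 172], 0.59)]
top [([179, 109, 208, 151], 0.93), ([145, 110, 174, 149], 0.63), ([109, 135, 150, 172], 0.63), ([130, 244, 165, 288], 0.24)]
real	0m24.965s
user	0m13.934s
sys	0m0.671s
```

```bash
cat > m2.py <<'E'
from h import *
from bench import r
fs={n:r.grab_frame(n) for n in("side","top")}
T={"red":([194,199,226,240],[188,165,214,185]),"blue":([128,258,146,288],[136,140,162,164]),"yellow":([118,178,132,212],[194,120,218,138])}
P={"red":[.494,.1763,-.2415],"blue":[.3894,.3767,.3489],"yellow":[.5926,.3928,.1333]}
rows=[]
for k,n in ((0,"top"),(1,"side")):
    row=[]
    for c in T:
        m=mask(fs[n]["image"],c,T[c][k]); h=hull(fs[n],place(TAB,P[c]),m.shape)
        x0,y0,x1,y1=T[c][k]; cx,cy=(x0+x1)//2,(y0+y1)//2
        im=cv2.resize(fs[n]["image"],None,fx=S,fy=S,interpolation=cv2.INTER_CUBIC)[:,:,::-1].copy()
        for mm,col in((m,(255,255,255)),(h,(255,0,255))):
            cs,_=cv2.findContours(mm.astype(np.uint8),0,2); cv2.drawContours(im,cs,-1,col,1)
        row.append(im[(cy-30)*S:(cy+30)*S,(cx-30)*S:(cx+30)*S])
    rows.append(np.hstack(row))
cv2.imwrite("pics/t1.png",np.vstack(rows))
E
python3 m2.py
```

```text
(no output)
```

View pics/t1.png

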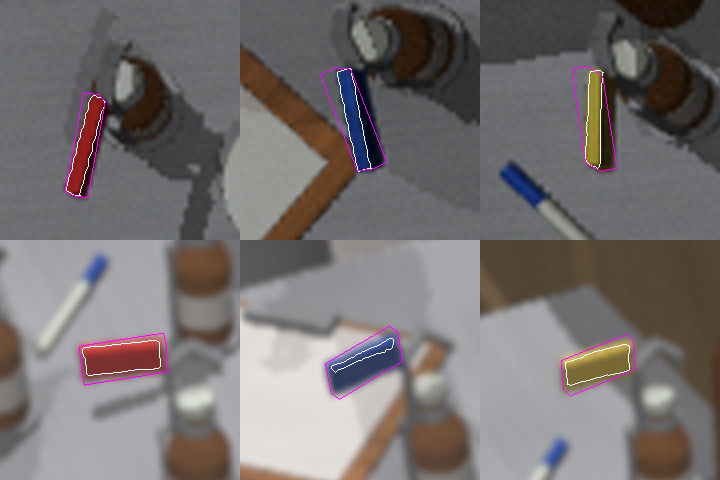

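View pics/r_top.png

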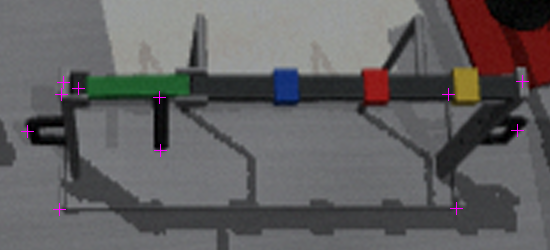

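View pics/r_side.png

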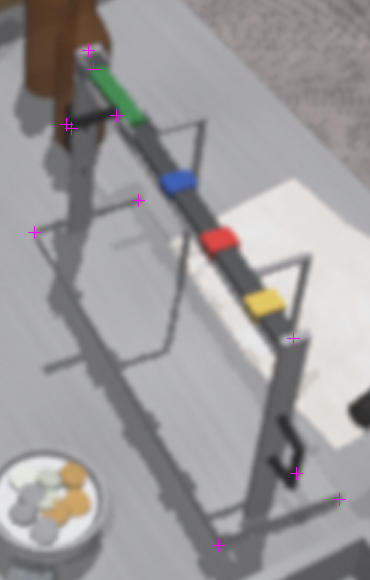

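```bash
cat > tabs.py <<'E'
from h import *
from bench import r
import sys
def tabfit(fs,c,rects,p0=None,names=("top","side"),B=TAB,save=None,verbose=True,prm=(90,18)):
    it=[(fs[n],mask(fs[n]["image"],c,rects[n],*prm),B) for n in names if n in rects]
    if p0 is None:
        g=ray(fs["top"],np.array(rects["top"]).reshape(2,2).mean(0),.187)[:2]
        c0=[[*(g+[.055*np.cos(y),.055*np.sin(y)]),y] for y in np.arange(-1.2,1.3,.4)]
    else: c0=[p0]
    best=min((fit(it,q) for q in c0),key=lambda t:t[1])
    if verbose:
        print(c,best[0].round(4),round(best[1],3))
        for k in range(len(it)):
            q=fit(it[k:k+1],best[0],(.005,.005,.05)); print("   ",q[0].round(4),round(q[1],3))
    if save:
        row=[]
        for f,m,B in it:
            h=hull(f,place(B,best[0]),m.shape); ys,xs=np.nonzero(m); cx,cy=int(xs.mean()),int(ys.mean())
            im=cv2.resize(f["image"],None,fx=S,fy=S,interpolation=cv2.INTER_CUBIC)[:,:,::-1].copy()
            for mm,col in((m,(255,255,255)),(h,(255,0,255))):
                cs,_=cv2.findContours(mm.astype(np.uint8),0,2); cv2.drawContours(im,cs,-1,col,1)
            im=cv2.copyMakeBorder(im,150,150,150,150,0); row.append(im[cy:cy+300,cx:cx+300])
        cv2.imwrite(save,np.hstack(row))
    return best[0]
T={"red":([188,205,212,242],[186,163,214,187]),"blue":([126,255,148,290],[134,138,164,166]),"yellow":([116,176,132,212],[192,118,220,140])}
if __name__=="__main__":
    COL["blue"]=[(105,135)];
    fs={n:r.grab_frame(n) for n in("side","top")}
    for c in T: tabfit(fs,c,{"top":T[c][0],"side":T[c][1]},save=f"pics/tf_{c}.png")
    cv2.imwrite("pics/tf1.png",np.vstack([cv2.resize(cv2.imread(f"pics/tf_{c}.png"),(400,200)) for c in T]))
E
sed -i 's/"blue":\[(105,128)\]/"blue":[(105,140)]/; s/"yellow":\[(20,32)\]/"yellow":[(18,34)]/' h.py
python3 tabs.py
```

```text
red [ 0.4922  0.1713 -0.3172] 0.188
    [ 0.4922  0.1713 -0.3172] 0.126
    [ 0.4926  0.1743 -0.3148] 0.216
blue [0.3912 0.3657 0.2045] 0.295
    [0.3912 0.3657 0.2045] 0.165
    [0.3919 0.3698 0.221 ] 0.389
yellow [0.4869 0.3835 3.1228] 0.213
    [0.4867 0.3826 3.1265] 0.149
    [0.4886 0.3822 3.2148] 0.201
```

View pics/tf1.png

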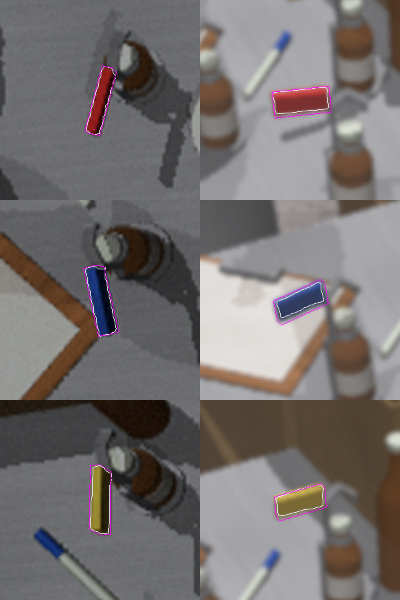

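```bash
cat > go.py <<'E'
from h import *
from bench import r
def st():
    o=r.get_obs(); M=R.from_rotvec(o["orientation"]).as_matrix(); return o,M
def jaw(M): return np.degrees(np.arctan2(M[1,0],M[0,0]))
def plan(target,yawdeg=None):
    """displacement in tool axes (cm) if turned to yawdeg first; turn in deg"""
    o,M=st(); y=jaw(M); d=np.array(target)-o["tcp_pos"]
    if yawdeg is not None:
        t=(yawdeg-y+90)%180-90   # world +z turn ; tool y is down -> spin=-t
        a=np.radians(t); M2=R.from_euler("z",a).as_matrix()@M
    else: t=0; M2=M
    print("clock %.2f tcp %s jaw %.2f grip %.4f F %s j7 %.2f"%(o["clock"],o["tcp_pos"].round(4),y,o["grip_width"],o["contact_force"].round(1),o["joints"][6]))
    print("spin(about tool y) %.2f deg, then cm in turned tool"%(t*np.sign(M[2,1])),(M2.T@d*100).round(2),"before-turn",(M.T@d*100).round(2))
RK=np.load("rack.npy")
def rack(x,y,z): return place(np.array([[x,y,z]])/1000,RK)[0]
RY=np.degrees(RK[2])+90   # jaw along rack y
E
python3 - <<'E'
from go import *
o,M=st(); print(M.round(3)); print(rack(-35,110,246),RY)
plan(rack(-35,110,246)+[0,0,-.005],RY)
from bench import r
f=r.grab_frame("top")
for uv in [(192,110),(194,152),(166,151),(153,110),(140,172),(118,140)]: print(uv,ray(f,uv,.0 if uv[1]>145 else .23).round(3))
E
```

```text
[[ 0.37  -0.    -0.929]
 [ 0.929 -0.     0.37 ]
 [-0.    -1.     0.   ]]
[ 0.6098184 -0.0012545  0.246    ] 84.95664419143908
clock 2.45 tcp [0.2496 0.6271 0.2453] jaw 68.29 grip 0.0855 F [0.1 0.6 0.5] j7 -0.08
spin(about tool y) -16.66 deg, then cm in turned tool [-59.43   0.43 -41.41] before-turn [-45.06   0.43 -56.71]
(192, 110) [0.74  0.189 0.23 ]
(194, 152) [0.701 0.223 0.   ]
(166, 151) [0.713 0.311 0.   ]
(153, 110) [0.749 0.291 0.23 ]
(140, 172) [0.651 0.395 0.   ]
(118, 140) [0.674 0.383 0.23 ]
```

Request:
send_rows:
  plan:
    - [0, -6, 0, -8.3, 0.4]
    - [0, -6, 0, -8.36, 0.4]
    - [-4.95, 0, -3.45, 0, 0.4]
    - [-4.95, 0, -3.45, 0, 0.4]
    - [-4.95, 0, -3.45, 0, 0.4]
    - [-4.95, 0, -3.45, 0, 0.4]
    - [-4.95, 0, -3.45, 0, 0.4]
    - [-4.95, 0, -3.45, 0, 0.4]
    - [-4.95, 0, -3.45, 0, 0.4]
    - [-4.95, 0, -3.45, 0, 0.4]
    - [-4.95, 0, -3.45, 0, 0.4]
    - [-4.95, 0, -3.45, 0, 0.4]

```text
clock: 4.0
tcp_pos: [0.5505, 0.102, 0.3657]
orientation: [-1.25, -1.145, 1.144]
contact_force: [0.9, 0.2, 0.5]
grip_width: 0.0344
```

Run:
```python
from go import *
plan(rack(-35,110,241),RY)
```

```text
clock 4.00 tcp [0.5505 0.102  0.3657] jaw 84.97 grip 0.0344 F [0.9 0.2 0.5] j7 1.25
spin(about tool y) 0.02 deg, then cm in turned tool [-9.77 12.47 -6.81] before-turn [-9.77 12.47 -6.81]
```

Request:
send_rows:
  plan:
    - [-4.9, 0, -3.4, 0, 0.4]
    - [-4.9, 0, -3.4, 0, 0.4]
    - [0, 4, 0, 0, 0.4]
    - [0, 0, 0, 0, 0.4]
    - [0, 0, 0, 0, 0.4]

```text
clock: 4.62
tcp_pos: [0.6091, 0.0012, 0.3264]
orientation: [-1.249, -1.146, 1.145]
contact_force: [-0.3, -0.0, 0.3]
grip_width: 0.0342
```

Run:
```python
from go import *
plan(rack(-35,110,241),RY)
f=r.grab_frame("wrist"); im=f["image"][:,:,::-1].copy()
for y in (110,): 
  for x in(-54,-8):
    u=proj(f,rack(x,y,246)[None])[0]; print(u); cv2.drawMarker(im,tuple(int(v) for v in u),(255,0,255),0,10,1)
for c in (5,): 
    u=proj(f,rack(0,c,254)[None])[0]; cv2.drawMarker(im,tuple(int(v) for v in u),(255,0,255),0,10,1)
cv2.imwrite("pics/w1.png",im)
```

```text
clock 4.62 tcp [0.6091 0.0012 0.3264] jaw 85.05 grip 0.0342 F [-0.3 -0.   0.3] j7 1.49
spin(about tool y) 0.09 deg, then cm in turned tool [-0.25  8.54 -0.09] before-turn [-0.25  8.54 -0.09]
[256.13815856 182.61139784]
[256.24031527 240.2394748 ]
```

View pics/w1.png

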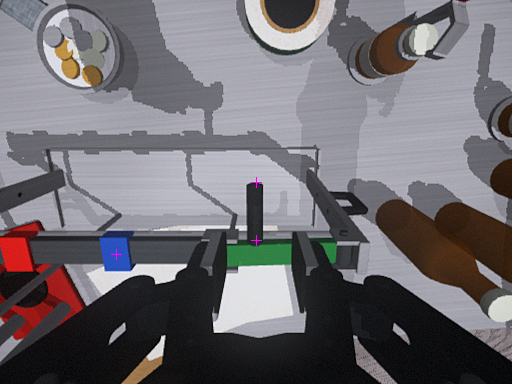

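Request:
send_rows:
  plan:
    - [-0.25, 3, -0.1, 0, 0.4]
    - [0, 3, 0, 0, 0.4]
    - [0, 2.5, 0, 0, 0.4]
    - [0, 0, 0, 0, 0.4]
    - [0, 0, 0, 0, 0.05]
    - [0, 0, 0, 0, 0.05]
    - [0, 0, 0, 0, 0.05]
    - [0, 0, 0, 0, 0.05]
  force: 25

```text
clock: 5.68
tcp_pos: [0.6107, -0.0021, 0.2412]
orientation: [-1.251, -1.147, 1.143]
contact_force: [2.6, 1.8, 1.2]
grip_width: 0.0111
```

Run:
```python
from go import *
plan(rack(-35,110,241),RY)
q=np.arange(0,3.05,.25)
q=np.append(np.arange(0,3,.25),3.03)
y=-68*np.cos(q);z=68*np.sin(q); print(np.c_[q[1:],np.diff(y)/10,-np.diff(z)/10].round(2).tolist())
```

```text
clock 5.67 tcp [ 0.6107 -0.0021  0.2412] jaw 84.97 grip 0.0111 F [2.6 1.8 1.2] j7 1.52
spin(about tool y) 0.01 deg, then cm in turned tool [0.08 0.02 0.09] before-turn [0.08 0.02 0.09]
[[0.25, 0.21, -1.68], [0.5, 0.62, -1.58], [0.75, 0.99, -1.38], [1.0, 1.3, -1.09], [1.25, 1.53, -0.73], [1.5, 1.66, -0.33], [1.75, 1.69, 0.09], [2.0, 1.62, 0.51], [2.25, 1.44, 0.89], [2.5, 1.18, 1.22], [2.75, 0.84, 1.47], [3.03, 0.47, 1.84]]
```

Request:
send_rows:
  plan:
    - [0.21, -1.68, 0, 0, 0.05]
    - [0.62, -1.58, 0, 0, 0.05]
    - [0.99, -1.38, 0, 0, 0.05]
    - [1.3, -1.09, 0, 0, 0.05]
    - [1.53, -0.73, 0, 0, 0.05]
    - [1.66, -0.33, 0, 0, 0.05]
    - [1.69, 0.09, 0, 0, 0.05]
    - [1.62, 0.51, 0, 0, 0.05]
    - [1.44, 0.89, 0, 0, 0.05]
    - [1.18, 1.22, 0, 0, 0.05]
    - [0.84, 1.47, 0, 0, 0.05]
    - [0.45, 1.7, 0, 0, 0.05]

```text
clock: 7.18
tcp_pos: [0.6217, 0.1327, 0.2482]
orientation: [-1.25, -1.144, 1.144]
contact_force: [4.8, -5.1, 3.2]
grip_width: 0.0109
```

```bash
cat > shot.py <<'E'
from go import *
import sys
tag=sys.argv[1]
for n in sys.argv[2:]:
    f=r.grab_frame(n); cv2.imwrite(f"pics/{tag}_{n}.png",f["image"][:,:,::-1])
E
python3 - <<'E'
from go import *
plan(rack(-35,178-68*np.cos(3),241+68*np.sin(3)),RY)
E
python3 shot.py b side
```

```text
clock 7.17 tcp [0.6217 0.1327 0.2482] jaw 84.96 grip 0.0109 F [ 4.8 -5.1  3.2] j7 1.30
spin(about tool y) 0.01 deg, then cm in turned tool [ 0.09 -0.24  0.01] before-turn [ 0.09 -0.24  0.01]
```

View pics/b_side.png

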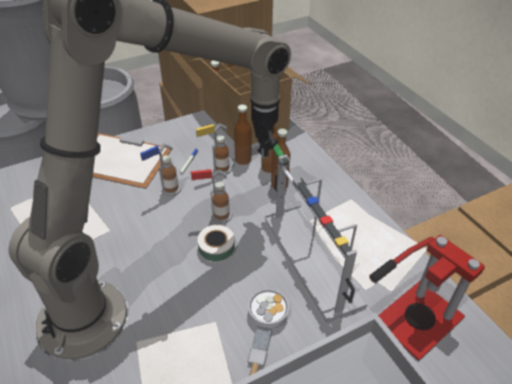

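Request:
send_rows:
  plan:
    - [0, 0, 0, 0, 0.35]
    - [0, 0, 0, 0, 0.35]
    - [0, -4, 0, 0, 0.35]
    - [0, -6, 0, 0, 0.35]
    - [0, 0, 4, 0, 0.4]
    - [0, 0, 6, 0, 0.4]
    - [0, 0, 6, 0, 0.4]
    - [0, 0, 0, 0, 0.4]

```text
clock: 8.22
tcp_pos: [0.4577, 0.1471, 0.349]
orientation: [-1.245, -1.146, 1.147]
contact_force: [0.6, -0.4, 0.8]
grip_width: 0.0341
```

```bash
python3 shot.py c top side wrist
```

```text
(no output)
```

View pics/c_top.png

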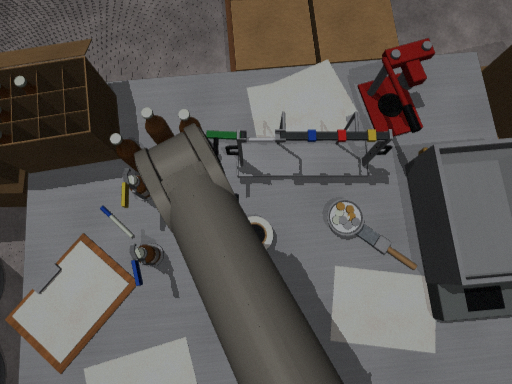

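View pics/c_side.png

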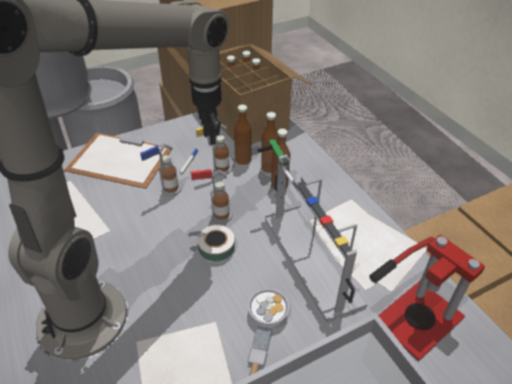

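View pics/c_wrist.png

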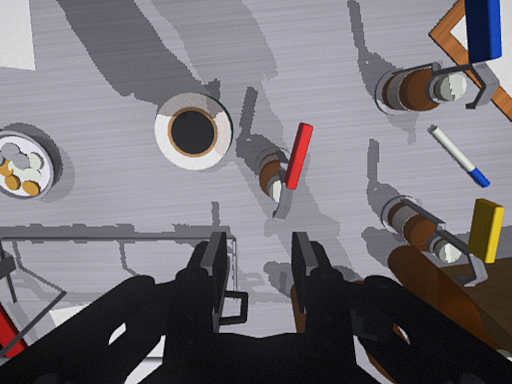

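Run:
```python
from go import *
plan([.532,.3826,.32],88.9)
```

```text
clock 8.38 tcp [0.4626 0.1466 0.3497] jaw 84.96 grip 0.0343 F [ 0.1 -0.   0.8] j7 1.07
spin(about tool y) -3.94 deg, then cm in turned tool [23.73  2.99 -6.49] before-turn [24.12  2.99 -4.84]
```

Request:
send_rows:
  plan:
    - [0, 0, 0, -3.94, 0.4]
    - [4.74, 0.6, -1.3, 0, 0.4]
    - [4.74, 0.6, -1.3, 0, 0.4]
    - [4.74, 0.6, -1.3, 0, 0.4]
    - [4.74, 0.6, -1.3, 0, 0.4]
    - [4.74, 0.6, -1.3, 0, 0.4]
    - [0, 0, 0, 0, 0.4]
    - [0, 0, 0, 0, 0.4]

```text
clock: 9.38
tcp_pos: [0.5328, 0.3814, 0.3185]
orientation: [-1.22, -1.193, 1.195]
contact_force: [0.2, -0.3, -0.1]
grip_width: 0.0343
```

```bash
cat > wt.py <<'E'
from tabs import *
from go import *
def wlook(c,p0,tag,off=None,zt=.182):
    f=r.grab_frame("wrist"); 
    pr=proj(f,place(TAB,p0)); lo=pr.min(0)-25; hi=pr.max(0)+25
    lo=np.clip(lo,0,None); hi=np.minimum(hi,[511,383])
    p=tabfit({"wrist":f},c,{"wrist":(*lo,*hi)},p0,("wrist",),save=f"pics/{tag}.png",verbose=False)
    m=fit([(f,mask(f["image"],c,(*lo,*hi),90,18),TAB)],p)
    print("sample",p.round(4),"IoUcost",round(m[1],3),"d vs prior",(p-p0).round(4))
    t=np.array([p[0]-.06*np.cos(p[2]),p[1]-.06*np.sin(p[2]),zt])
    plan(t,np.degrees(p[2])+90)
    return p
E
python3 - <<'E'
from wt import *
wlook("yellow",np.array([.592,.3815,-.019]),"wy1")
E
```

```text
sample [ 0.5907  0.3788 -0.0387] IoUcost 0.059 d vs prior [-0.0013 -0.0027 -0.0197]
clock 9.43 tcp [0.5328 0.3807 0.3191] jaw 88.77 grip 0.0341 F [-0.5 -0.4  0.6] j7 0.90
spin(about tool y) 0.99 deg, then cm in turned tool [ 0.05 13.71  0.21] before-turn [ 0.05 13.71  0.21]
```

View pics/wy1.png

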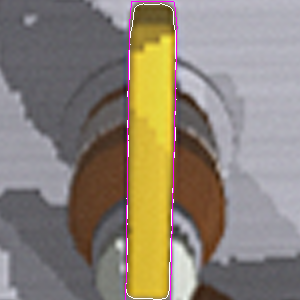

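Request:
send_rows:
  plan:
    - [0.05, 4, 0.2, 1, 0.4]
    - [0, 4, 0, 0, 0.4]
    - [0, 3.7, 0, 0, 0.4]
    - [0, 2, 0, 0, 0.4]
    - [0, 0, 0, 0, 0.4]
    - [0, 0, 0, 0, 0]
    - [0, 0, 0, 0, 0]
    - [0, 0, 0, 0, 0]
    - [0, 0, 0, 0, 0]
  force: 90

```text
clock: 10.55
tcp_pos: [0.5299, 0.3828, 0.1829]
orientation: [-1.226, -1.183, 1.182]
contact_force: [0.2, -0.4, -0.1]
grip_width: -0.0001
```

Run:
```python
from go import *
plan([.532,.3826,.182],88.9)
```

```text
clock 10.55 tcp [0.5299 0.3828 0.1829] jaw 87.90 grip -0.0001 F [ 0.2 -0.4 -0.1] j7 0.90
spin(about tool y) -1.00 deg, then cm in turned tool [-0.02  0.09 -0.22] before-turn [-0.01  0.09 -0.22]
```

```bash
python3 shot.py d top side wrist
```

```text
(no output)
```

View pics/d_wrist.png

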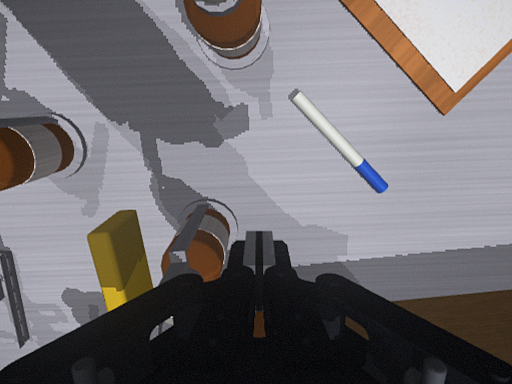

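View pics/d_side.png

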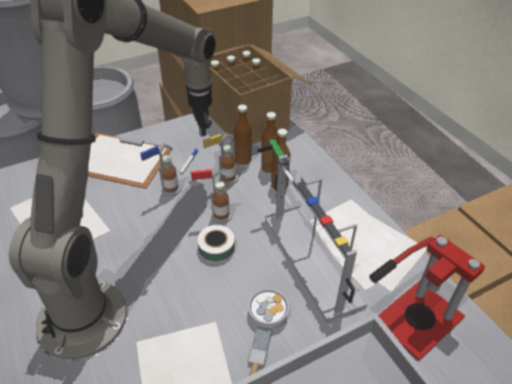

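Request:
send_rows:
  plan:
    - [0, -4, 0, 0, 0.1]
    - [0, -5, 0, 0, 0.3]
    - [0, -5, 0, 0, 0.4]
    - [0, 0, 0, 0, 0.4]
    - [0, 0, 0, 0, 0.4]

```text
clock: 11.32
tcp_pos: [0.5295, 0.3825, 0.322]
orientation: [-1.226, -1.182, 1.183]
contact_force: [-0.1, -0.7, -0.4]
grip_width: 0.0341
```

```bash
python3 shot.py e wrist top
python3 - <<'E'
from bench import r
r.grab_frame("wrist");print(r.recognise("wrist","sample_yellow_tab"))
r.grab_frame("top");print(r.recognise("top","sample_yellow_tab"))
E
```

```text
[{'rect': [176.9, 162.4, 244.6, 246.0], 'p': 0.8}]
[{'rect': [143.6, 170.6, 176.2, 206.7], 'p': 0.76}, {'rect': [338.2, 126.0, 345.5, 142.3], 'p': 0.44}]
```

View pics/e_wrist.png

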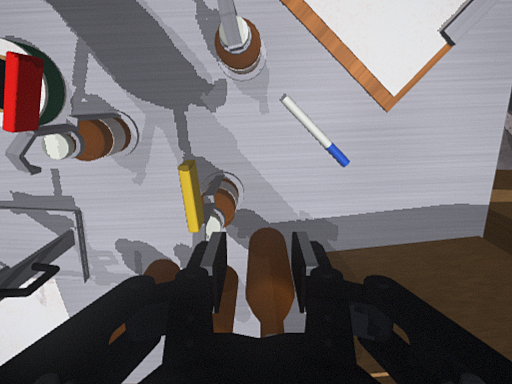

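Run:
```python
from wt import *
f=r.grab_frame("wrist")
a=ray(f,(188,163),.2);b=ray(f,(196,230),.2); print(a,b)
yaw=np.arctan2(*(b-a)[[1,0]]); c=(a+b)/2; p0=np.array([c[0]+.0525*np.cos(yaw),c[1]+.0525*np.sin(yaw),yaw]); print(p0)
wlook("yellow",p0,"wy2")
```

```text
[0.50238299 0.32227262 0.2       ] [0.56450293 0.32304568 0.2       ]
[0.58593889 0.32331245 0.01244404]
sample [0.5878 0.3208 0.0262] IoUcost 0.106 d vs prior [ 0.0018 -0.0026  0.0137]
clock 11.72 tcp [0.5296 0.3825 0.3218] jaw 87.89 grip 0.0341 F [-0.6  0.7  0.5] j7 0.88
spin(about tool y) -3.61 deg, then cm in turned tool [-6.32 13.98  0.34] before-turn [-6.33 13.98 -0.06]
```

View pics/wy2.png

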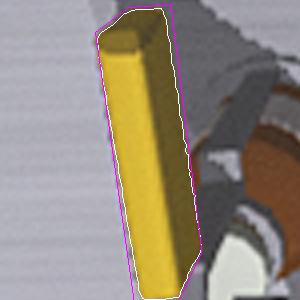

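Request:
send_rows:
  plan:
    - [-3.1, 0, 0.1, -3.6, 0.4]
    - [-3.2, 0, 0.2, 0, 0.4]
    - [0, 0, 0, 0, 0.4]
    - [0, 0, 0, 0, 0.4]
    - [0, 0, 0, 0, 0.4]

```text
clock: 12.35
tcp_pos: [0.5261, 0.321, 0.3222]
orientation: [-1.195, -1.23, 1.229]
contact_force: [-0.2, 0.4, -0.7]
grip_width: 0.0341
```

Run:
```python
from wt import *
wlook("yellow",np.array([.5878,.3208,.0262]),"wy3")
```

```text
sample [0.588  0.3223 0.0552] IoUcost 0.06 d vs prior [0.0002 0.0015 0.029 ]
clock 12.40 tcp [0.5261 0.3209 0.3221] jaw 91.59 grip 0.0344 F [-0.6 -1.   0.2] j7 1.01
spin(about tool y) -1.57 deg, then cm in turned tool [-0.2  14.01 -0.19] before-turn [-0.2  14.01 -0.2 ]
```

View pics/wy3.png

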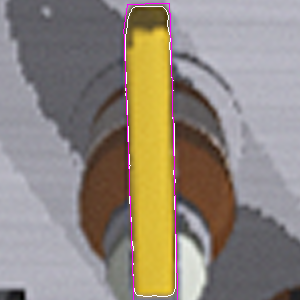

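Request:
send_rows:
  plan:
    - [-0.2, 4, -0.2, -1.6, 0.4]
    - [0, 4, 0, 0, 0.4]
    - [0, 4, 0, 0, 0.4]
    - [0, 2, 0, 0, 0.4]
    - [0, 0, 0, 0, 0.4]
    - [0, 0, 0, 0, 0]
    - [0, 0, 0, 0, 0]
    - [0, 0, 0, 0, 0]
    - [0, 0, 0, 0, 0]
  force: 90

```text
clock: 13.52
tcp_pos: [0.5289, 0.3187, 0.1838]
orientation: [-1.183, -1.251, 1.247]
contact_force: [-1.0, 1.4, 5.9]
grip_width: 0.0088
```

Run:
```python
from go import *
plan(rack(-120,132,280),RY)
```

```text
clock 13.53 tcp [0.5289 0.3187 0.1838] jaw 93.13 grip 0.0088 F [-1.   1.4  5.9] j7 1.07
spin(about tool y) 8.17 deg, then cm in turned tool [-28.94  -9.67  -2.39] before-turn [-28.99  -9.68   1.75]
```

Request:
send_rows:
  plan:
    - [0, -1, 0, 0, 0]
    - [0, -2.5, 0, 0, 0]
    - [0, -4, 0, 0, 0]
    - [0, -4, 0, 0, 0]
    - [0, -4, 0, 0, 0]
    - [0, -4, 0, 0, 0]
    - [0, -2, 0, 0, 0]
    - [0, 0, 0, 0, 0]

```text
clock: 14.52
tcp_pos: [0.529, 0.3174, 0.3989]
orientation: [-1.184, -1.251, 1.246]
contact_force: [0.4, 0.6, -4.3]
grip_width: 0.0083
```

```bash
python3 - <<'E'
from go import *
plan(rack(-140,132,320),RY)
E
python3 shot.py f side wrist
```

```text
clock 14.53 tcp [0.529  0.3174 0.3989] jaw 93.06 grip 0.0083 F [ 0.4  0.6 -4.3] j7 1.04
spin(about tool y) 8.10 deg, then cm in turned tool [-28.84   7.85  -0.34] before-turn [-28.61   7.85   3.73]
```

View pics/f_side.png

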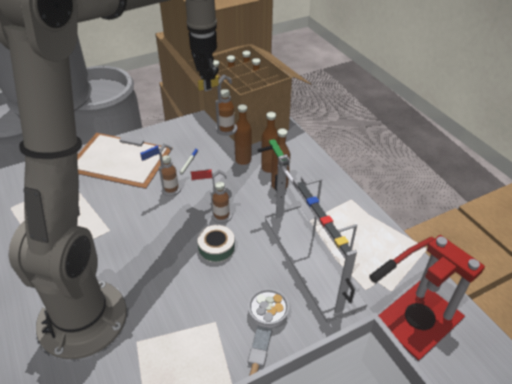

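View pics/f_wrist.png

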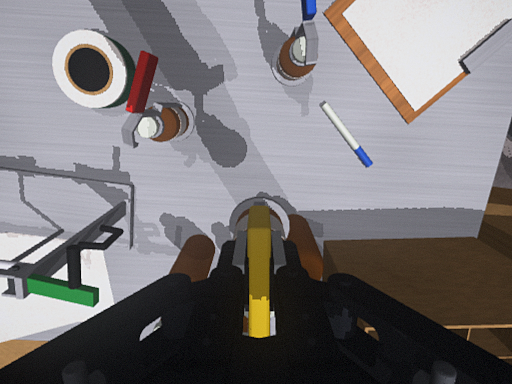

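Request:
send_rows:
  plan:
    - [0, 0, 0, 4.1, 0]
    - [-1.8, 0, 0, 4, 0]
    - [-4, 0, 0, 0, 0]
    - [-4, 0, 0, 0, 0]
    - [-4, 0, 0, 0, 0]
    - [-4, 0, 0, 0, 0]
    - [-4, 0, 0, 0, 0]
    - [-4, 0, 0, 0, 0]
    - [-2, 0, -0.3, 0, 0]
    - [-1, 0, 0, 0, 0]
    - [0, 0, 0, 0, 0]
    - [0, 0, 0, 0, 0]

```text
clock: 16.12
tcp_pos: [0.5075, 0.0319, 0.3969]
orientation: [-1.248, -1.146, 1.146]
contact_force: [-0.2, -0.7, -2.7]
grip_width: 0.0085
```

```bash
python3 - <<'E'
from go import *
plan(rack(-140,132,253),RY)
E
python3 shot.py g side wrist
```

```text
clock 16.12 tcp [0.5075 0.0319 0.3969] jaw 85.10 grip 0.0085 F [-0.2 -0.7 -2.7] j7 1.34
spin(about tool y) 0.15 deg, then cm in turned tool [-0.2  14.39  0.  ] before-turn [-0.2  14.39  0.  ]
```

View pics/g_side.png

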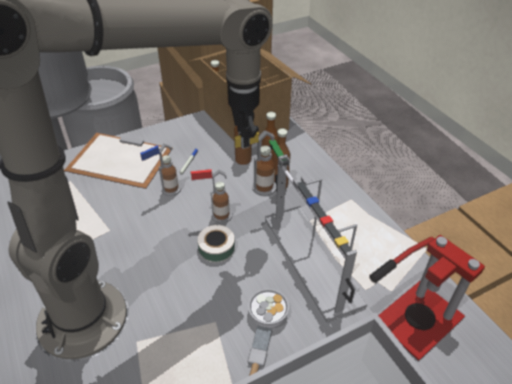

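View pics/g_wrist.png

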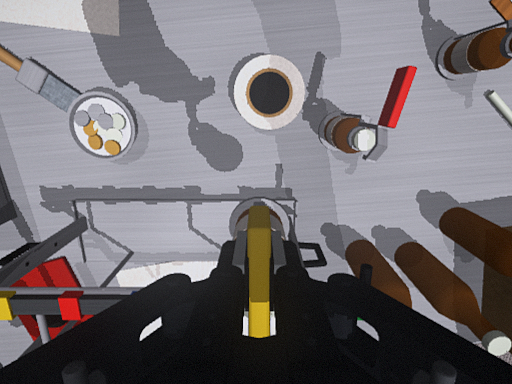

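```bash
cat > held.py <<'E'
from wt import *
def held(tag,dz=.1838,pitch=0,yaw=0,views=("side","wrist"),dx=0.06):
    o,M=st()
    yw=np.radians(jaw(M)-90)+yaw
    base=o["tcp_pos"]
    Rz=R.from_euler("z",yw).as_matrix(); Ry=R.from_euler("y",pitch).as_matrix()
    g=np.array([-dx,0,dz])
    W=lambda P:(Rz@(Ry@(P-g).T)).T+base
    a=np.linspace(0,2*np.pi,40); ring=lambda rad,z:np.c_[rad*np.cos(a),rad*np.sin(a),0*a+z]
    hook=np.array([[-.0185,0,.14],[-.0185,0,.185],[0,0,.197],[.0185,0,.185],[.0185,0,.166]])
    for n in views:
        f=r.grab_frame(n); k=4 if n=="side" else 2; im=cv2.resize(f["image"],None,fx=k,fy=k,interpolation=cv2.INTER_CUBIC)[:,:,::-1].copy()
        D=lambda P,c,cl:cv2.polylines(im,[((proj(f,P)+.5)*k*16-8).round().astype(np.int32).reshape(-1,1,2)],cl,c,1,cv2.LINE_AA,4)
        for z,rad in((0,.034),(.008,.034),(.088,.026)): D(W(ring(rad,z)),(255,0,255),True)
        D(W(hook),(0,255,0),False)
        h=cv2.convexHull(((proj(f,W(TAB))+.5)*k).astype(np.float32)); cv2.polylines(im,[h.astype(np.int32)],True,(255,255,0),1)
        c=(proj(f,W(np.array([[-.02,0,.12]])))[0]*k).astype(int); w,hh=(220,260)
        im=cv2.copyMakeBorder(im,hh,hh,w,w,0)[c[1]:c[1]+2*hh,c[0]:c[0]+2*w]
        cv2.imwrite(f"pics/{tag}_{n}.png",im)
    print("body origin",W(np.zeros((1,3)))[0].round(4))
if __name__=="__main__":
    held(sys.argv[1],*[float(v) for v in sys.argv[2:]])
E
python3 held.py h1
python3 - <<'E'
import cv2,numpy as np
cv2.imwrite("pics/h1.png",np.hstack([cv2.imread("pics/h1_%s.png"%n) for n in("side","wrist")])[:, :])
E
```

```text
body origin [0.5673 0.0266 0.2133]
```

View pics/h1_side.png

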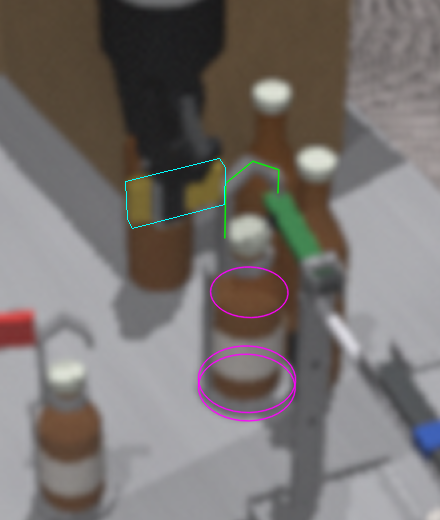

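View pics/h1_wrist.png

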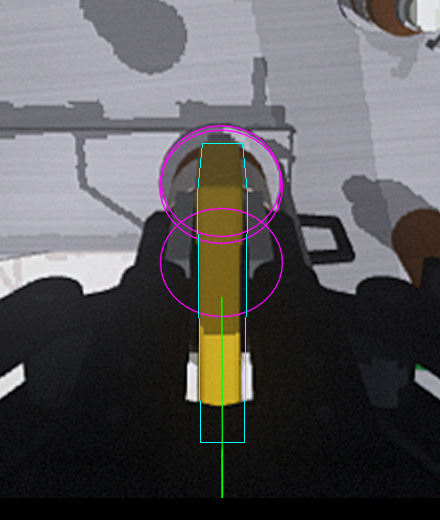

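Request:
send_rows:
  plan:
    - [-0.1, 2, 0, 0, 0]
    - [-0.1, 4, 0, 0, 0]
    - [0, 4, 0, 0, 0]
    - [0, 3, 0, 0, 0]
    - [0, 1.4, 0, 0, 0]
    - [0, 0, 0, 0, 0]
    - [0, 0, 0, 0, 0]

```text
clock: 17.2
tcp_pos: [0.5084, 0.0287, 0.2547]
orientation: [-1.25, -1.147, 1.143]
contact_force: [0.5, 0.2, -2.6]
grip_width: 0.009
```

```bash
python3 - <<'E'
from go import *
plan(rack(-60,132,253),RY)
E
python3 held.py h2
```

```text
clock 17.20 tcp [0.5084 0.0287 0.2547] jaw 85.00 grip 0.0090 F [ 0.5  0.2 -2.6] j7 1.40
spin(about tool y) 0.05 deg, then cm in turned tool [ 0.11  0.19 -7.86] before-turn [ 0.1   0.19 -7.86]
body origin [0.5682 0.0235 0.0709]
```

View pics/h2_side.png

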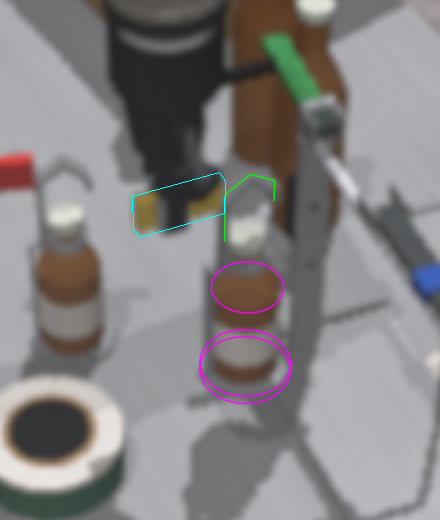

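Request:
send_rows:
  plan:
    - [0.1, 0, -1, 0, 0]
    - [0, 0, -2, 0, 0]
    - [0, 0, -1.5, 0, 0]
    - [0, 0, -1, 0, 0]
    - [0, 0, -1, 0, 0]
    - [0, 0, -0.8, 0, 0]
    - [0, 0, -0.5, 0, 0]
    - [0, 0, 0, 0, 0]
    - [0, 0, 0, 0, 0]

```text
clock: 18.42
tcp_pos: [0.5849, 0.0227, 0.2533]
orientation: [-1.249, -1.144, 1.145]
contact_force: [0.3, 0.1, -3.8]
grip_width: 0.009
```

```bash
python3 - <<'E'
from go import *
plan(rack(-60,132,223),RY)
E
python3 held.py h3
```

```text
clock 18.43 tcp [0.5849 0.0227 0.2533] jaw 84.99 grip 0.0090 F [ 0.3  0.1 -3.8] j7 1.47
spin(about tool y) 0.04 deg, then cm in turned tool [ 0.03  3.03 -0.19] before-turn [ 0.03  3.03 -0.19]
body origin [0.6447 0.0175 0.0695]
```

View pics/h3_side.png

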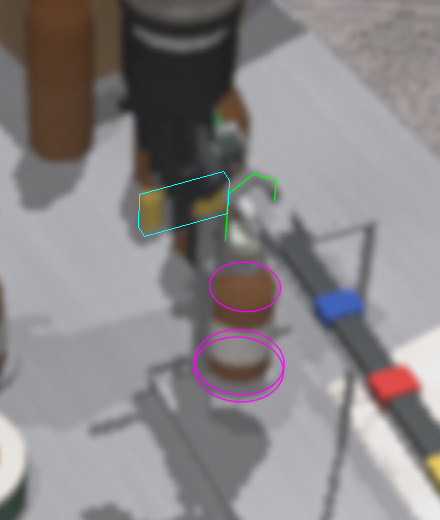

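View pics/h3_wrist.png

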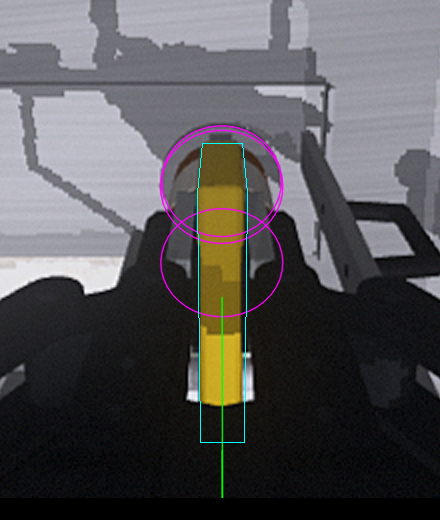

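Request:
send_rows:
  plan:
    - [0, 0, -0.2, 0, 0]
    - [0, 0.8, 0, 0, 0]
    - [0, 0.8, 0, 0, 0]
    - [0, 0.6, 0, 0, 0]
    - [0, 0.3, 0, 0, 0]
    - [0, 0, 0, 0, 0]
    - [0, 0, 0, 0, 0]

```text
clock: 19.4
tcp_pos: [0.5874, 0.0225, 0.2286]
orientation: [-1.25, -1.145, 1.144]
contact_force: [0.0, -0.7, -3.8]
grip_width: 0.0087
```

```bash
python3 - <<'E'
from go import *
plan(rack(-60,132,223),RY)
E
python3 held.py h4
```

```text
clock 19.40 tcp [0.5874 0.0225 0.2286] jaw 84.99 grip 0.0087 F [ 0.  -0.7 -3.8] j7 1.49
spin(about tool y) 0.03 deg, then cm in turned tool [0.03 0.56 0.06] before-turn [0.03 0.56 0.06]
body origin [0.6472 0.0172 0.0448]
```

View pics/h4_side.png

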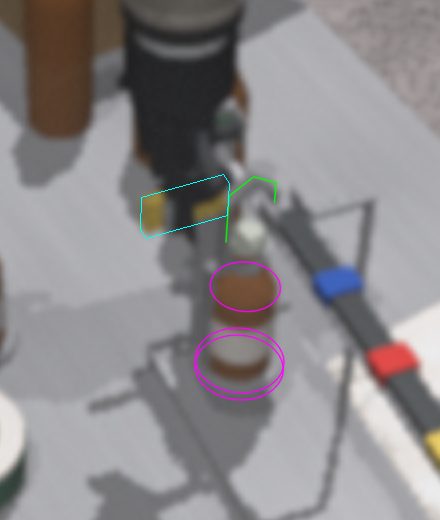

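Request:
send_rows:
  plan:
    - [0, 0.3, 0, 0, 0]
    - [0, 0.1, 0, 0, 0]
    - [0, 0, 0, 0, 0]
    - [0, 0, 0, 0, 0]

```text
clock: 20.0
tcp_pos: [0.5872, 0.0225, 0.2244]
orientation: [-1.249, -1.145, 1.145]
contact_force: [-0.2, 0.3, -3.9]
grip_width: 0.0089
```

Request:
send_rows:
  plan:
    - [0, 0.15, 0, 0, 0]
    - [0, 0, 0, 0, 0]
    - [0, 0, 0, 0, 0]

```text
clock: 20.38
tcp_pos: [0.5874, 0.0225, 0.223]
orientation: [-1.25, -1.145, 1.144]
contact_force: [0.3, -0.1, -2.5]
grip_width: 0.0086
```

Request:
send_rows:
  plan:
    - [0, 0.15, 0, 0, 0]
    - [0, 0, 0, 0, 0]
    - [0, 0, 0, 0, 0]

```text
clock: 20.75
tcp_pos: [0.5879, 0.0225, 0.222]
orientation: [-1.25, -1.146, 1.144]
contact_force: [-0.6, -0.2, 2.0]
grip_width: 0.0089
```

Run:
```python
from go import *
plan(rack(-59.5,-145,222.5),RY)
```

```text
clock 20.75 tcp [0.5879 0.0225 0.222 ] jaw 84.99 grip 0.0089 F [-0.6 -0.2  2. ] j7 1.49
spin(about tool y) 0.04 deg, then cm in turned tool [-27.67  -0.06   0.05] before-turn [-27.67  -0.06   0.07]
```

Request:
send_rows:
  plan:
    - [-0.5, -0.05, 0, 0, 0]
    - [-1.5, 0, 0, 0, 0]
    - [-1.5, 0, 0, 0, 0]
    - [-1.5, 0, 0, 0, 0]
    - [-1, 0, 0, 0, 0]
    - [0, 0, 0, 0, 0]

```text
clock: 21.5
tcp_pos: [0.5822, -0.0398, 0.2222]
orientation: [-1.253, -1.142, 1.143]
contact_force: [4.3, -3.6, 1.9]
grip_width: 0.0092
```

```bash
python3 - <<'E'
from go import *
plan(rack(-59.5,-145,222.5),RY)
E
python3 held.py h5
```

```text
clock 21.50 tcp [ 0.5822 -0.0398  0.2222] jaw 84.81 grip 0.0092 F [ 4.3 -3.6  1.9] j7 1.60
spin(about tool y) -0.14 deg, then cm in turned tool [-2.141e+01  1.000e-02  4.000e-02] before-turn [-2.141e+01  1.000e-02 -1.000e-02]
body origin [ 0.642  -0.0453  0.0384]
```

View pics/h5_side.png

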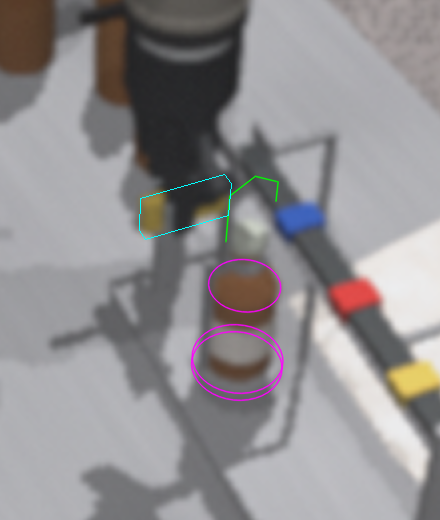

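Request:
send_rows:
  plan:
    - [-1, -0.04, 0, 0, 0]
    - [-2.2, 0, 0, 0, 0]
    - [-2.2, 0, 0, 0, 0]
    - [-2.2, 0, 0, 0, 0]
    - [-2.2, 0, 0, 0, 0]
    - [-2.2, 0, 0, 0, 0]
    - [-2.2, 0, 0, 0, 0]
    - [0, 0, 0, 0, 0]

```text
clock: 22.6
tcp_pos: [0.5694, -0.1814, 0.2226]
orientation: [-1.253, -1.142, 1.143]
contact_force: [4.2, -3.5, 2.3]
grip_width: 0.009
```

Run:
```python
from go import *
plan(rack(-59.5,-145,222.5),RY)
```

```text
clock 22.60 tcp [ 0.5694 -0.1814  0.2226] jaw 84.82 grip 0.0090 F [ 4.2 -3.5  2.3] j7 1.86
spin(about tool y) -0.14 deg, then cm in turned tool [-7.2   0.02  0.01] before-turn [-7.2   0.02 -0.01]
```

Request:
send_rows:
  plan:
    - [-1.8, 0, 0, 0, 0]
    - [-2, 0, 0, 0, 0]
    - [-2, 0, 0, 0, 0]
    - [-1, 0, 0, 0, 0]
    - [-0.4, 0, 0, 0, 0]
    - [0, 0, 0, 0, 0]

```text
clock: 23.35
tcp_pos: [0.5638, -0.2499, 0.2223]
orientation: [-1.248, -1.146, 1.144]
contact_force: [6.0, 0.8, 1.1]
grip_width: 0.0087
```

```bash
python3 - <<'E'
from go import *
plan(rack(-59.5,-145,222.5),RY)
E
python3 held.py h6; python3 shot.py i top side
```

```text
clock 23.35 tcp [ 0.5638 -0.2499  0.2223] jaw 85.05 grip 0.0087 F [6.  0.8 1.1] j7 1.99
spin(about tool y) 0.09 deg, then cm in turned tool [-0.33 -0.02  0.06] before-turn [-0.33 -0.02  0.06]
body origin [ 0.6236 -0.2551  0.0385]
```

View pics/h6_side.png

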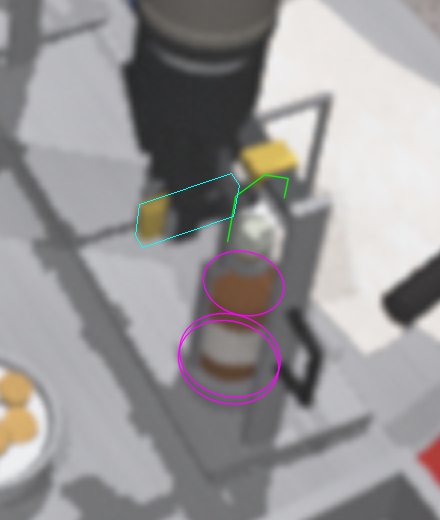

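View pics/i_top.png

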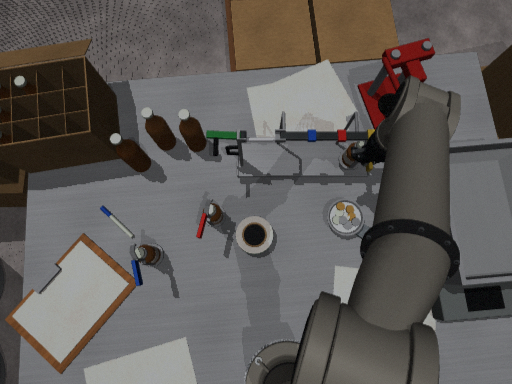

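Request:
send_rows:
  plan:
    - [-0.33, 0, 0.06, 0, 0]
    - [0, 0, 0, 0, 0]
    - [0, 0, 0, 0, 0.15]
    - [0, 0, 0, 0, 0.25]
    - [0, 0, 0, 0, 0.25]
    - [0, -1, 0, 0, 0.25]
    - [0, -3, 0, 0, 0.25]
    - [0, -5, 0, 0, 0.25]
    - [0, -5, 0, 0, 0.25]
    - [0, 0, 0, 0, 0.25]

```text
clock: 24.8
tcp_pos: [0.5639, -0.2551, 0.3676]
orientation: [-1.257, -1.149, 1.142]
contact_force: [-0.6, 0.4, -0.1]
grip_width: 0.0215
```

```bash
python3 shot.py j side wrist
```

```text
(no output)
```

View pics/j_side.png

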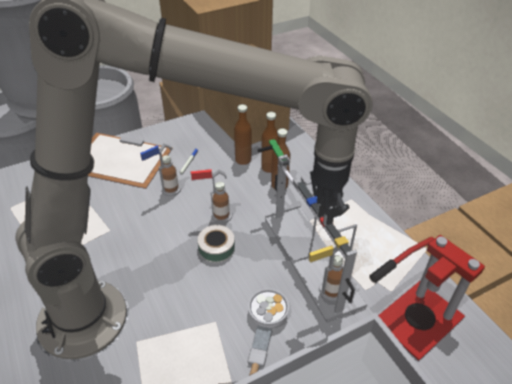

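View pics/j_wrist.png

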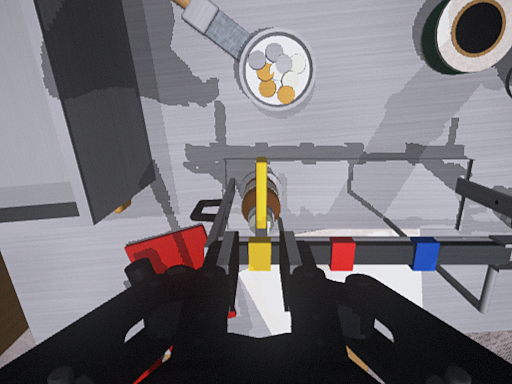

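```bash
cat > hung.py <<'E'
from wt import *
def hung(c,ry,tag):
    f=r.grab_frame("wrist"); p0=np.array([*rack(0,ry,0)[:2],RK[2]]); B=TAB+[0,0,.0385]
    pr=proj(f,place(B,p0)); lo=np.clip(pr.min(0)-12,0,None); hi=np.minimum(pr.max(0)+12,[511,383])
    p=tabfit({"wrist":f},c,{"wrist":(*lo,*hi)},p0,("wrist",),B=B,save=f"pics/{tag}.png",verbose=False)
    d=R.from_euler("z",-RK[2]).apply([p[0]-RK[0],p[1]-RK[1],0])*1000
    print(c,"rack xy mm",d[:2].round(1),"yaw rel",round(p[2]-RK[2],3))
if __name__=="__main__": hung(sys.argv[1],float(sys.argv[2]),sys.argv[3])
E
python3 hung.py yellow -145 hy
python3 - <<'E'
from go import *
plan([.4352,.1905,.36],71.8)
E
```

```text
yellow rack xy mm [   0.2 -144.9] yaw rel -0.001
clock 24.95 tcp [ 0.5619 -0.2534  0.3617] jaw 85.00 grip 0.0213 F [ 0.1  0.2 -0.5] j7 1.95
spin(about tool y) 13.20 deg, then cm in turned tool [38.21  0.22 25.9 ] before-turn [43.12  0.21 16.49]
```

View pics/hy.png

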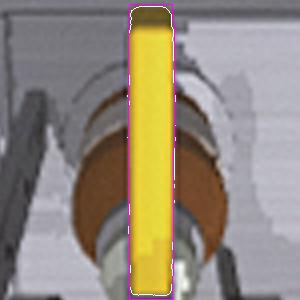

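Request:
send_rows:
  plan:
    - [0, 0, 0, 6.6, 0.4]
    - [0, 0, 0, 6.6, 0.4]
    - [4.2, 0, 2.85, 0, 0.4]
    - [4.2, 0, 2.85, 0, 0.4]
    - [4.2, 0, 2.85, 0, 0.4]
    - [4.2, 0, 2.85, 0, 0.4]
    - [4.2, 0, 2.85, 0, 0.4]
    - [4.2, 0, 2.85, 0, 0.4]
    - [4.2, 0, 2.85, 0, 0.4]
    - [4.2, 0, 2.85, 0, 0.4]
    - [4.4, 0, 3, 0, 0.4]
    - [0, 3, 0, 0, 0.4]

```text
clock: 26.45
tcp_pos: [0.4348, 0.1928, 0.3321]
orientation: [-1.339, -0.979, 0.976]
contact_force: [1.0, -1.5, -0.8]
grip_width: 0.0342
```

Request:
send_rows:
  plan:
    - [0, 1, 0, 0, 0.4]
    - [0, 0, 0, 0, 0.4]
    - [0, 0, 0, 0, 0.4]

```text
clock: 26.82
tcp_pos: [0.4366, 0.1874, 0.3229]
orientation: [-1.344, -0.971, 0.97]
contact_force: [-0.5, -0.7, 0.1]
grip_width: 0.0341
```

Run:
```python
from wt import *
wlook("red",np.array([.4922,.1725,-.316]),"wr1")
```

```text
sample [ 0.4907  0.1698 -0.3203] IoUcost 0.064 d vs prior [-0.0015 -0.0027 -0.0043]
clock 26.88 tcp [0.4367 0.1875 0.3231] jaw 71.72 grip 0.0344 F [ 0.2 -0.7 -0.4] j7 0.73
spin(about tool y) 0.07 deg, then cm in turned tool [1.000e-02 1.411e+01 3.200e-01] before-turn [1.000e-02 1.411e+01 3.200e-01]
```

View pics/wr1.png

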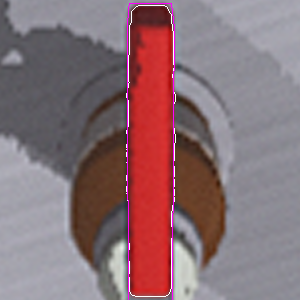

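Request:
send_rows:
  plan:
    - [0, 4, 0.3, 0.1, 0.4]
    - [0, 4, 0, 0, 0.4]
    - [0, 4, 0, 0, 0.4]
    - [0, 2.1, 0, 0, 0.4]
    - [0, 0, 0, 0, 0.4]
    - [0, 0, 0, 0, 0]
    - [0, 0, 0, 0, 0]
    - [0, 0, 0, 0, 0]
    - [0, 0, 0, 0, 0]

```text
clock: 28.0
tcp_pos: [0.4342, 0.1894, 0.1829]
orientation: [-1.344, -0.973, 0.968]
contact_force: [-2.2, 0.0, 7.0]
grip_width: 0.009
```

Request:
send_rows:
  plan:
    - [0, -1, 0, 0, 0]
    - [0, -2.5, 0, 0, 0]
    - [0, -4, 0, 0, 0]
    - [0, -4, 0, 0, 0]
    - [0, -4, 0, 0, 0]
    - [0, -4, 0, 0, 0]
    - [0, -2, 0, 0, 0]
    - [0, 0, 0, 0, 0]

```text
clock: 29.0
tcp_pos: [0.4335, 0.1889, 0.3978]
orientation: [-1.344, -0.973, 0.968]
contact_force: [0.1, 0.8, -4.6]
grip_width: 0.009
```

Run:
```python
from go import *
plan(rack(-140,132,395),RY)
```

```text
clock 29.00 tcp [0.4335 0.1889 0.3978] jaw 71.69 grip 0.0090 F [ 0.1  0.8 -4.6] j7 0.71
spin(about tool y) -13.27 deg, then cm in turned tool [-15.19   0.26  -8.74] before-turn [-12.78   0.27 -11.99]
```

Request:
send_rows:
  plan:
    - [0, 0, 0, -3.3, 0]
    - [0, 0, 0, -5, 0]
    - [0, 0, 0, -5, 0]
    - [-2, 0, -1.2, 0, 0]
    - [-3.5, 0, -2, 0, 0]
    - [-3.5, 0, -2, 0, 0]
    - [-3.5, 0, -2, 0, 0]
    - [-2, 0, -1.2, 0, 0]
    - [-0.7, 0, -0.3, 0, 0]
    - [0, 0, 0, 0, 0]
    - [0, 0, 0, 0, 0]

```text
clock: 30.38
tcp_pos: [0.5061, 0.0312, 0.3959]
orientation: [-1.247, -1.146, 1.146]
contact_force: [-1.0, 0.7, -3.6]
grip_width: 0.0087
```

Run:
```python
from go import *
plan(rack(-140,132,253.5),RY)
```

```text
clock 30.38 tcp [0.5061 0.0312 0.3959] jaw 85.12 grip 0.0087 F [-1.   0.7 -3.6] j7 1.33
spin(about tool y) 0.16 deg, then cm in turned tool [-0.13 14.24 -0.13] before-turn [-0.13 14.24 -0.13]
```

Request:
send_rows:
  plan:
    - [-0.1, 2, -0.1, 0.1, 0]
    - [0, 4, 0, 0, 0]
    - [0, 4, 0, 0, 0]
    - [0, 3, 0, 0, 0]
    - [0, 1.2, 0, 0, 0]
    - [0, 0, 0, 0, 0]
    - [0, 0, 0, 0, 0]

```text
clock: 31.25
tcp_pos: [0.5085, 0.0291, 0.2557]
orientation: [-1.251, -1.146, 1.142]
contact_force: [-0.3, -0.2, -3.4]
grip_width: 0.0087
```

```bash
python3 - <<'E'
from go import *
plan(rack(-60,132,253.5),RY)
E
python3 held.py k1 .1829
```

```text
clock 31.25 tcp [0.5085 0.0291 0.2557] jaw 84.91 grip 0.0087 F [-0.3 -0.2 -3.4] j7 1.39
spin(about tool y) -0.04 deg, then cm in turned tool [ 0.06  0.24 -7.86] before-turn [ 0.07  0.24 -7.86]
body origin [0.5682 0.0238 0.0728]
```

View pics/k1_side.png

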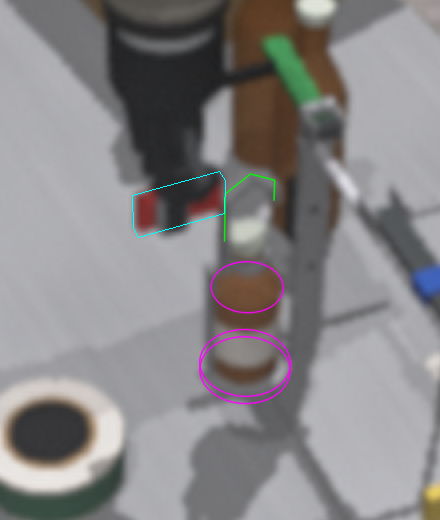

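Request:
send_rows:
  plan:
    - [0.06, 0.15, -1, 0, 0]
    - [0, 0, -2, 0, 0]
    - [0, 0, -1.5, 0, 0]
    - [0, 0, -1, 0, 0]
    - [0, 0, -1, 0, 0]
    - [0, 0, -0.8, 0, 0]
    - [0, 0, -0.6, 0, 0]
    - [0, 0, 0, 0, 0]
    - [0, 0, 0, 0, 0]

```text
clock: 32.48
tcp_pos: [0.586, 0.0224, 0.2528]
orientation: [-1.25, -1.143, 1.143]
contact_force: [-0.2, -0.3, -4.4]
grip_width: 0.009
```

Request:
send_rows:
  plan:
    - [0, 0, 0, 0, 0]
    - [0, 0.8, 0, 0, 0]
    - [0, 0.8, 0, 0, 0]
    - [0, 0.6, 0, 0, 0]
    - [0, 0.4, 0, 0, 0]
    - [0, 0.2, 0, 0, 0]
    - [0, 0, 0, 0, 0]
    - [0, 0, 0, 0, 0]

```text
clock: 33.48
tcp_pos: [0.5864, 0.0223, 0.225]
orientation: [-1.25, -1.144, 1.143]
contact_force: [-0.1, -0.0, -4.1]
grip_width: 0.0085
```

```bash
python3 - <<'E'
from go import *
plan(rack(-60,-70,222),RY)
E
python3 held.py k2 .1829
```

```text
clock 33.48 tcp [0.5864 0.0223 0.225 ] jaw 84.89 grip 0.0085 F [-0.1 -0.  -4.1] j7 1.48
spin(about tool y) -0.06 deg, then cm in turned tool [-20.14   0.3   -0.04] before-turn [-20.14   0.3   -0.06]
body origin [0.6462 0.017  0.0421]
```

View pics/k2_side.png

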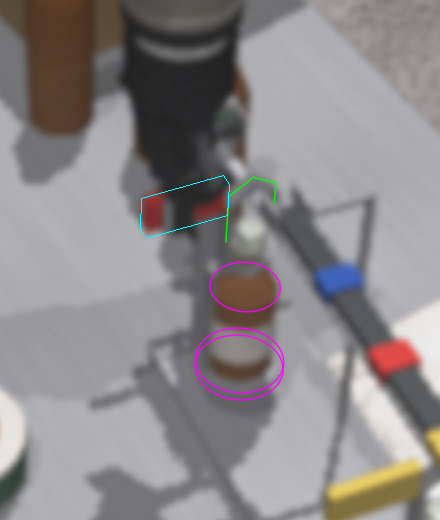

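Request:
send_rows:
  plan:
    - [0, 0.25, 0, 0, 0]
    - [0, 0, 0, 0, 0]
    - [0, 0, 0, 0, 0]

```text
clock: 33.95
tcp_pos: [0.5865, 0.0223, 0.2224]
orientation: [-1.25, -1.144, 1.143]
contact_force: [1.1, 0.2, -4.1]
grip_width: 0.009
```

Request:
send_rows:
  plan:
    - [0, 0.1, 0, 0, 0]
    - [0, 0, 0, 0, 0]
    - [0, 0, 0, 0, 0]

```text
clock: 34.33
tcp_pos: [0.5868, 0.0223, 0.2217]
orientation: [-1.251, -1.144, 1.143]
contact_force: [2.2, -1.4, -0.9]
grip_width: 0.0083
```

Seated. Slide 20.1 cm along −y.

Request:
send_rows:
  plan:
    - [-0.5, 0, 0, 0, 0]
    - [-1.5, 0, 0, 0, 0]
    - [-2, 0, 0, 0, 0]
    - [-2, 0, 0, 0, 0]
    - [-2, 0, 0, 0, 0]
    - [-2, 0, 0, 0, 0]
    - [-2, 0, 0, 0, 0]
    - [-2, 0, 0, 0, 0]
    - [-2, 0, 0, 0, 0]
    - [-2, 0, 0, 0, 0]
    - [-1, 0, 0, 0, 0]
    - [0, 0, 0, 0, 0]

```text
clock: 35.83
tcp_pos: [0.5694, -0.17, 0.2219]
orientation: [-1.254, -1.142, 1.141]
contact_force: [5.8, -2.6, 1.5]
grip_width: 0.0086
```

```bash
python3 - <<'E'
from go import *
plan(rack(-60,-70,222),RY)
E
python3 held.py k3 .1829
```

```text
clock 35.83 tcp [ 0.5694 -0.17    0.2219] jaw 84.71 grip 0.0086 F [ 5.8 -2.6  1.5] j7 1.83
spin(about tool y) -0.25 deg, then cm in turned tool [-0.83 -0.01 -0.04] before-turn [-0.83 -0.01 -0.04]
body origin [ 0.6292 -0.1756  0.039 ]
```

View pics/k3_side.png

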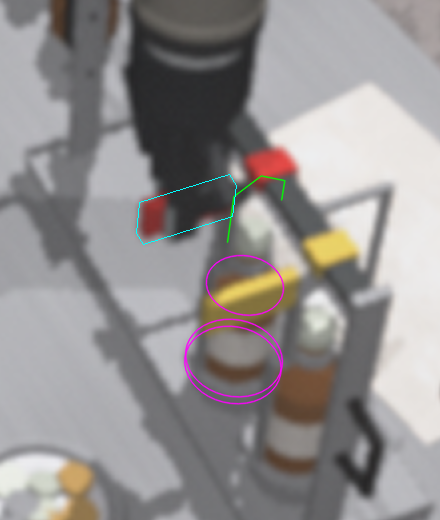

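Request:
send_rows:
  plan:
    - [-0.6, 0, 0, 0, 0]
    - [-0.25, 0, 0, 0, 0]
    - [0, 0, 0, 0, 0]
    - [0, 0, 0, 0, 0]

```text
clock: 36.42
tcp_pos: [0.5691, -0.1759, 0.2218]
orientation: [-1.251, -1.145, 1.142]
contact_force: [5.8, 1.6, 0.8]
grip_width: 0.0087
```

Run:
```python
from go import *
plan(rack(-60,-70,222),RY)
```

```text
clock 36.42 tcp [ 0.5691 -0.1759  0.2218] jaw 84.89 grip 0.0087 F [5.8 1.6 0.8] j7 1.85
spin(about tool y) -0.07 deg, then cm in turned tool [-0.24 -0.02 -0.02] before-turn [-0.24 -0.02 -0.02]
```

Request:
send_rows:
  plan:
    - [-0.2, 0, 0, 0, 0]
    - [0, 0, 0, 0, 0]
    - [0, 0, 0, 0, 0.15]
    - [0, 0, 0, 0, 0.25]
    - [0, 0, 0, 0, 0.25]
    - [0, -1, 0, 0, 0.25]
    - [0, -3, 0, 0, 0.25]
    - [0, -5, 0, 0, 0.25]
    - [0, -5, 0, 0, 0.25]
    - [0, 0, 0, 0, 0.25]
    - [0, 0, 0, 0, 0.25]

```text
clock: 37.8
tcp_pos: [0.5681, -0.1773, 0.3612]
orientation: [-1.25, -1.143, 1.143]
contact_force: [-0.1, 0.0, -0.3]
grip_width: 0.0213
```

```bash
python3 hung.py red -70 hr;python3 hung.py yellow -145 hy
python3 - <<'E'
from go import *
plan([.3325,.3548,.36],90+12)
E
```

```text
red rack xy mm [  0.2 -70.2] yaw rel -0.001
yellow rack xy mm [ 1.00e-01 -1.46e+02] yaw rel -0.024
clock 37.90 tcp [ 0.5677 -0.177   0.36  ] jaw 84.90 grip 0.0217 F [ 0.5 -0.7 -0.7] j7 1.80
spin(about tool y) -17.10 deg, then cm in turned tool [5.691e+01 5.000e-02 1.195e+01] before-turn [50.88  0.09 28.15]
```

View pics/hr.png

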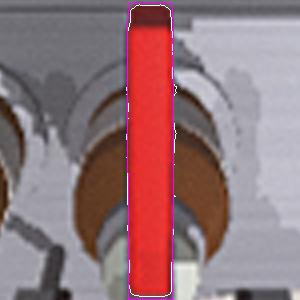

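Request:
send_rows:
  plan:
    - [0, 0, 0, -8.5, 0.4]
    - [0, 0, 0, -8.6, 0.4]
    - [5.7, 0, 1.2, 0, 0.4]
    - [5.7, 0, 1.2, 0, 0.4]
    - [5.7, 0, 1.2, 0, 0.4]
    - [5.7, 0, 1.2, 0, 0.4]
    - [5.7, 0, 1.2, 0, 0.4]
    - [5.7, 0, 1.2, 0, 0.4]
    - [5.7, 0, 1.2, 0, 0.4]
    - [5.7, 0, 1.2, 0, 0.4]
    - [5.7, 0, 1.2, 0, 0.4]
    - [5.7, 0, 1.2, 0, 0.4]

```text
clock: 39.4
tcp_pos: [0.3313, 0.3563, 0.3602]
orientation: [-1.103, -1.36, 1.363]
contact_force: [0.8, 0.8, 0.1]
grip_width: 0.0343
```

Request:
send_rows:
  plan:
    - [0, 2, 0, 0, 0.4]
    - [0, 2, 0, 0, 0.4]
    - [0, 0, 0, 0, 0.4]
    - [0, 0, 0, 0, 0.4]

```text
clock: 39.9
tcp_pos: [0.3327, 0.3552, 0.3215]
orientation: [-1.103, -1.361, 1.362]
contact_force: [0.3, 0.8, 0.1]
grip_width: 0.0341
```

Run:
```python
from wt import *
wlook("blue",np.array([.3912,.367,.207]),"wb1")
```

```text
sample [0.3901 0.3631 0.1841] IoUcost 0.067 d vs prior [-0.0011 -0.0039 -0.0229]
clock 39.95 tcp [0.3329 0.3553 0.3219] jaw 101.97 grip 0.0340 F [ 0.4 -0.3  0.2] j7 0.82
spin(about tool y) 1.42 deg, then cm in turned tool [-0.29 13.99  0.24] before-turn [-0.28 13.99  0.24]
```

View pics/wb1.png

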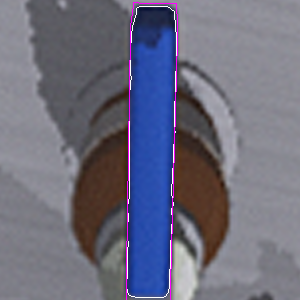

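Request:
send_rows:
  plan:
    - [-0.3, 4, 0.2, 1.4, 0.4]
    - [0, 4, 0, 0, 0.4]
    - [0, 4, 0, 0, 0.4]
    - [0, 2, 0, 0, 0.4]
    - [0, 0, 0, 0, 0.4]
    - [0, 0, 0, 0, 0]
    - [0, 0, 0, 0, 0]
    - [0, 0, 0, 0, 0]
    - [0, 0, 0, 0, 0]

```text
clock: 41.08
tcp_pos: [0.3318, 0.3528, 0.1829]
orientation: [-1.116, -1.347, 1.342]
contact_force: [-1.7, -0.3, 6.5]
grip_width: 0.0089
```

Request:
send_rows:
  plan:
    - [0, -1, 0, 0, 0]
    - [0, -2.5, 0, 0, 0]
    - [0, -4, 0, 0, 0]
    - [0, -4, 0, 0, 0]
    - [0, -4, 0, 0, 0]
    - [0, -4, 0, 0, 0]
    - [0, -2, 0, 0, 0]
    - [0, 0, 0, 0, 0]

```text
clock: 42.08
tcp_pos: [0.3314, 0.3521, 0.3977]
orientation: [-1.116, -1.346, 1.342]
contact_force: [-0.6, 0.5, -5.1]
grip_width: 0.0089
```

Run:
```python
from go import *
plan(rack(-140,132,395),RY)
```

```text
clock 42.08 tcp [0.3314 0.3521 0.3977] jaw 100.59 grip 0.0089 F [-0.6  0.5 -5.1] j7 0.80
spin(about tool y) 15.63 deg, then cm in turned tool [-30.55   0.25 -20.34] before-turn [-34.9    0.23 -11.36]
```

Request:
send_rows:
  plan:
    - [0, 0, 0, 3, 0]
    - [0, 0, 0, 5, 0]
    - [0, 0, 0, 5, 0]
    - [-1, 0, -0.7, 2.6, 0]
    - [-3.5, 0, -2.3, 0, 0]
    - [-4, 0, -2.7, 0, 0]
    - [-4, 0, -2.7, 0, 0]
    - [-4, 0, -2.7, 0, 0]
    - [-4, 0, -2.7, 0, 0]
    - [-4, 0, -2.7, 0, 0]
    - [-3.5, 0, -2.3, 0, 0]
    - [-1.8, 0, -1, 0, 0]

```text
clock: 43.58
tcp_pos: [0.5031, 0.0339, 0.3953]
orientation: [-1.251, -1.14, 1.144]
contact_force: [-0.6, 0.9, -3.9]
grip_width: 0.0087
```

Request:
send_rows:
  plan:
    - [-0.7, 0, -0.5, 0, 0]
    - [0, 0, 0, 0, 0]
    - [0, 0, 0, 0, 0]

```text
clock: 43.95
tcp_pos: [0.5069, 0.0318, 0.3961]
orientation: [-1.248, -1.146, 1.146]
contact_force: [0.5, 0.3, -5.9]
grip_width: 0.0089
```

Run:
```python
from go import *
plan(rack(-140,132,253.5),RY)
```

```text
clock 43.95 tcp [0.5069 0.0318 0.3961] jaw 85.11 grip 0.0089 F [ 0.5  0.3 -5.9] j7 1.32
spin(about tool y) 0.15 deg, then cm in turned tool [-0.19 14.26 -0.06] before-turn [-0.19 14.26 -0.06]
```

Request:
send_rows:
  plan:
    - [-0.1, 2, -0.1, 0.1, 0]
    - [0, 4, 0, 0, 0]
    - [0, 4, 0, 0, 0]
    - [0, 3, 0, 0, 0]
    - [0, 1.3, 0, 0, 0]
    - [0, 0, 0, 0, 0]
    - [0, 0, 0, 0, 0]

```text
clock: 44.82
tcp_pos: [0.5092, 0.0299, 0.2547]
orientation: [-1.251, -1.146, 1.142]
contact_force: [-0.4, 0.5, -4.3]
grip_width: 0.0088
```

```bash
python3 - <<'E'
from go import *
plan(rack(-60,132,253),RY)
E
python3 held.py l1 .1829
```

```text
clock 44.83 tcp [0.5092 0.0299 0.2547] jaw 84.92 grip 0.0088 F [-0.4  0.5 -4.3] j7 1.36
spin(about tool y) -0.04 deg, then cm in turned tool [-0.02  0.19 -7.79] before-turn [-0.01  0.19 -7.79]
body origin [0.569  0.0246 0.0718]
```

View pics/l1_side.png

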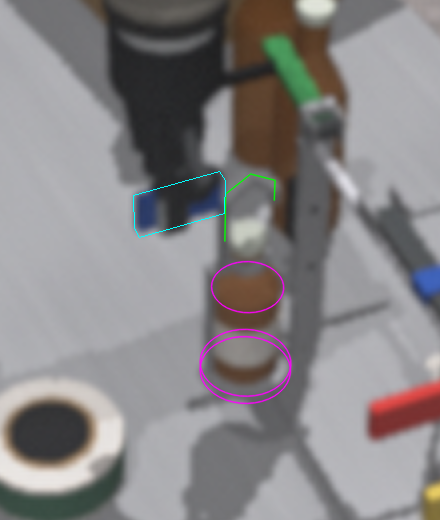

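Request:
send_rows:
  plan:
    - [0, 0.1, -1, 0, 0]
    - [0, 0, -2, 0, 0]
    - [0, 0, -1.5, 0, 0]
    - [0, 0, -1, 0, 0]
    - [0, 0, -1, 0, 0]
    - [0, 0, -0.8, 0, 0]
    - [0, 0, -0.5, 0, 0]
    - [0, 0, 0, 0, 0]
    - [0, 0, 0, 0, 0]

```text
clock: 46.05
tcp_pos: [0.5856, 0.0226, 0.2522]
orientation: [-1.25, -1.143, 1.144]
contact_force: [-0.1, -0.1, -4.2]
grip_width: 0.009
```

Request:
send_rows:
  plan:
    - [0, 0, -0.05, 0, 0]
    - [0, 0.8, 0, 0, 0]
    - [0, 0.8, 0, 0, 0]
    - [0, 0.6, 0, 0, 0]
    - [0, 0.4, 0, 0, 0]
    - [0, 0.3, 0, 0, 0]
    - [0, 0.1, 0, 0, 0]
    - [0, 0, 0, 0, 0]
    - [0, 0, 0, 0, 0]

```text
clock: 47.18
tcp_pos: [0.5868, 0.0225, 0.2226]
orientation: [-1.251, -1.144, 1.143]
contact_force: [1.8, 0.2, -4.3]
grip_width: 0.0087
```

Request:
send_rows:
  plan:
    - [0, 0.1, 0, 0, 0]
    - [0, 0, 0, 0, 0]
    - [0, 0, 0, 0, 0]

```text
clock: 47.55
tcp_pos: [0.5871, 0.0226, 0.2219]
orientation: [-1.251, -1.145, 1.142]
contact_force: [2.3, 0.4, 0.1]
grip_width: 0.0087
```

Run:
```python
from go import *
plan(rack(-60,5,222),RY)
```

```text
clock 47.55 tcp [0.5871 0.0226 0.2219] jaw 84.90 grip 0.0087 F [2.3 0.4 0.1] j7 1.44
spin(about tool y) -0.06 deg, then cm in turned tool [-12.68  -0.02   0.03] before-turn [-12.68  -0.02   0.02]
```

Request:
send_rows:
  plan:
    - [-0.5, 0, 0, 0, 0]
    - [-1.5, 0, 0, 0, 0]
    - [-2, 0, 0, 0, 0]
    - [-2, 0, 0, 0, 0]
    - [-2, 0, 0, 0, 0]
    - [-2, 0, 0, 0, 0]
    - [-1.5, 0, 0, 0, 0]
    - [-0.9, 0, 0, 0, 0]
    - [-0.4, 0, 0, 0, 0]
    - [0, 0, 0, 0, 0]
    - [0, 0, 0, 0, 0]

```text
clock: 48.92
tcp_pos: [0.5757, -0.106, 0.2218]
orientation: [-1.252, -1.144, 1.142]
contact_force: [5.1, -0.6, 0.1]
grip_width: 0.009
```

```bash
python3 - <<'E'
from go import *
plan(rack(-60,5,222),RY)
E
python3 held.py l3 .1829
```

```text
clock 48.92 tcp [ 0.5757 -0.106   0.2218] jaw 84.84 grip 0.0090 F [ 5.1 -0.6  0.1] j7 1.67
spin(about tool y) -0.12 deg, then cm in turned tool [ 0.23 -0.02  0.02] before-turn [ 0.23 -0.02  0.02]
body origin [ 0.6355 -0.1114  0.0389]
```

View pics/l3_side.png

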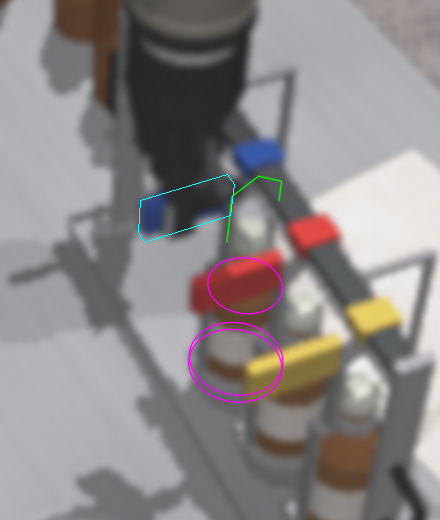

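Request:
send_rows:
  plan:
    - [0.2, 0, 0, 0, 0]
    - [0, 0, 0, 0, 0]
    - [0, 0, 0, 0, 0.15]
    - [0, 0, 0, 0, 0.25]
    - [0, 0, 0, 0, 0.25]
    - [0, -1, 0, 0, 0.25]
    - [0, -3, 0, 0, 0.25]
    - [0, -5, 0, 0, 0.25]
    - [0, -5, 0, 0, 0.25]
    - [0, 0, 0, 0, 0.25]
    - [0, 0, 0, 0, 0.25]

```text
clock: 50.4
tcp_pos: [0.5749, -0.1028, 0.3612]
orientation: [-1.25, -1.143, 1.143]
contact_force: [0.5, -0.9, -0.8]
grip_width: 0.0212
```

```bash
python3 hung.py blue 5 hb;python3 hung.py red -70 hr;python3 hung.py yellow -145 hy; python3 shot.py m wrist
python3 - <<'E'
from go import *
plan(rack(-35,178-68*np.cos(3),360),RY)
E
```

```text
blue rack xy mm [0.2 2.6] yaw rel -0.004
red rack xy mm [ -0.1 -71.2] yaw rel -0.022
yellow rack xy mm [   0.2 -147. ] yaw rel -0.043
clock 50.60 tcp [ 0.5746 -0.1028  0.36  ] jaw 84.90 grip 0.0211 F [-0.2  0.1 -0.7] j7 1.63
spin(about tool y) -0.06 deg, then cm in turned tool [ 2.396e+01 -1.000e-02 -2.610e+00] before-turn [ 2.396e+01 -1.000e-02 -2.590e+00]
```

View pics/m_wrist.png

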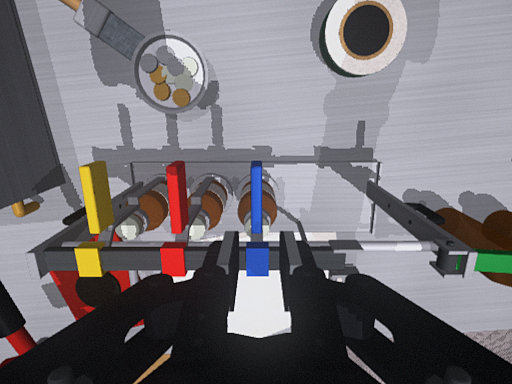

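Request:
send_rows:
  plan:
    - [4.8, 0, -0.5, 0, 0.4]
    - [4.8, 0, -0.5, 0, 0.4]
    - [4.8, 0, -0.5, 0, 0.4]
    - [4.8, 0, -0.5, 0, 0.4]
    - [4.76, 0, -0.6, 0, 0.4]
    - [0, 2, 0, 0, 0.4]
    - [0, 0, 0, 0, 0.4]
    - [0, 0, 0, 0, 0.4]

```text
clock: 51.6
tcp_pos: [0.6225, 0.1323, 0.3415]
orientation: [-1.251, -1.142, 1.143]
contact_force: [-0.1, -0.3, 0.2]
grip_width: 0.0346
```

Run:
```python
from go import *
plan(rack(-35,178-68*np.cos(3),241+68*np.sin(3)),RY)
f=r.grab_frame("wrist"); im=f["image"][:,:,::-1].copy()
for x in(-54,-8):
    u=proj(f,rack(x,178-68*np.cos(3),246+68*np.sin(3))[None])[0]; print(u); cv2.drawMarker(im,tuple(int(v) for v in u),(255,0,255),0,10,1)
cv2.imwrite("pics/w2.png",im)
```

```text
clock 51.60 tcp [0.6225 0.1323 0.3415] jaw 84.81 grip 0.0346 F [-0.1 -0.3  0.2] j7 1.24
spin(about tool y) -0.15 deg, then cm in turned tool [0.12 9.09 0.09] before-turn [0.12 9.09 0.09]
[261.02795204 178.35988077]
[261.10301705 235.07611135]
```

View pics/w2.png

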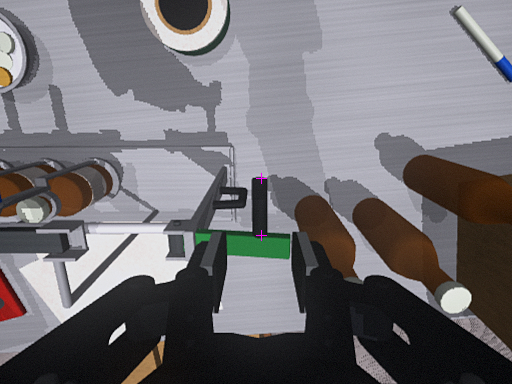

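Request:
send_rows:
  plan:
    - [0.1, 4, 0.1, 0, 0.4]
    - [0, 3, 0, 0, 0.4]
    - [0, 2, 0, 0, 0.4]
    - [0, 0, 0, 0, 0.4]
    - [0, 0, 0, 0, 0.05]
    - [0, 0, 0, 0, 0.05]
    - [0, 0, 0, 0, 0.05]
    - [0, 0, 0, 0, 0.05]
  force: 25

```text
clock: 52.65
tcp_pos: [0.6223, 0.1328, 0.2528]
orientation: [-1.253, -1.143, 1.142]
contact_force: [-1.1, -4.9, 3.8]
grip_width: 0.0109
```

Run:
```python
from go import *
plan(rack(-35,178-68*np.cos(3),241+68*np.sin(3)),RY)
q=np.append(np.arange(3,0.1,-.25),0.)
y=-68*np.cos(q);z=68*np.sin(q); print(np.c_[q[1:],np.diff(y)/10,-np.diff(z)/10].round(2).tolist())
```

```text
clock 52.65 tcp [0.6223 0.1328 0.2528] jaw 84.81 grip 0.0109 F [-1.1 -4.9  3.8] j7 1.25
spin(about tool y) -0.15 deg, then cm in turned tool [0.07 0.22 0.07] before-turn [0.07 0.22 0.07]
[[2.75, -0.45, -1.64], [2.5, -0.84, -1.47], [2.25, -1.18, -1.22], [2.0, -1.44, -0.89], [1.75, -1.62, -0.51], [1.5, -1.69, -0.09], [1.25, -1.66, 0.33], [1.0, -1.53, 0.73], [0.75, -1.3, 1.09], [0.5, -0.99, 1.38], [0.25, -0.62, 1.58], [0.0, -0.21, 1.68]]
```

Request:
send_rows:
  plan:
    - [-0.45, -1.64, 0, 0, 0.05]
    - [-0.84, -1.47, 0, 0, 0.05]
    - [-1.18, -1.22, 0, 0, 0.05]
    - [-1.44, -0.89, 0, 0, 0.05]
    - [-1.62, -0.51, 0, 0, 0.05]
    - [-1.69, -0.09, 0, 0, 0.05]
    - [-1.66, 0.33, 0, 0, 0.05]
    - [-1.53, 0.73, 0, 0, 0.05]
    - [-1.3, 1.09, 0, 0, 0.05]
    - [-0.99, 1.38, 0, 0, 0.05]
    - [-0.62, 1.58, 0, 0, 0.05]
    - [-0.2, 1.3, 0, 0, 0.05]

```text
clock: 54.15
tcp_pos: [0.6102, -0.0017, 0.2449]
orientation: [-1.253, -1.143, 1.142]
contact_force: [4.4, -4.0, 3.5]
grip_width: 0.011
```

Request:
send_rows:
  plan:
    - [0, 0.3, 0, 0, 0.05]
    - [0, 0.1, 0, 0, 0.05]
    - [0, 0, 0, 0, 0.05]

```text
clock: 54.52
tcp_pos: [0.6102, -0.0019, 0.2408]
orientation: [-1.253, -1.142, 1.143]
contact_force: [4.6, -5.9, 0.2]
grip_width: 0.0107
```

Run:
```python
from go import *
plan(rack(-35,110,243),RY)
```

```text
clock 54.52 tcp [ 0.6102 -0.0019  0.2408] jaw 84.83 grip 0.0107 F [ 4.6 -5.9  0.2] j7 1.47
spin(about tool y) -0.12 deg, then cm in turned tool [ 0.06 -0.22  0.04] before-turn [ 0.06 -0.22  0.04]
```

Request:
send_rows:
  plan:
    - [0, 0.15, 0, 0, 0.05]
    - [0, 0, 0, 0, 0.05]
    - [0, 0, 0, 0, 0.05]

```text
clock: 54.9
tcp_pos: [0.6102, -0.002, 0.2395]
orientation: [-1.253, -1.142, 1.143]
contact_force: [5.1, -5.2, 2.4]
grip_width: 0.011
```

Request:
send_rows:
  plan:
    - [0, 0.2, 0, 0, 0.05]
    - [0, 0, 0, 0, 0.05]
    - [0, 0, 0, 0, 0.05]

```text
clock: 55.28
tcp_pos: [0.6102, -0.002, 0.2374]
orientation: [-1.253, -1.142, 1.143]
contact_force: [3.7, -4.8, 1.6]
grip_width: 0.011
```

```bash
python3 shot.py n side wrist
python3 - <<'E'
import cv2
i=cv2.imread("pics/n_side.png")[130:270,250:390]; cv2.imwrite("pics/n2.png",cv2.resize(i,None,fx=4,fy=4,interpolation=2))
E
```

```text
(no output)
```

View pics/n2.png

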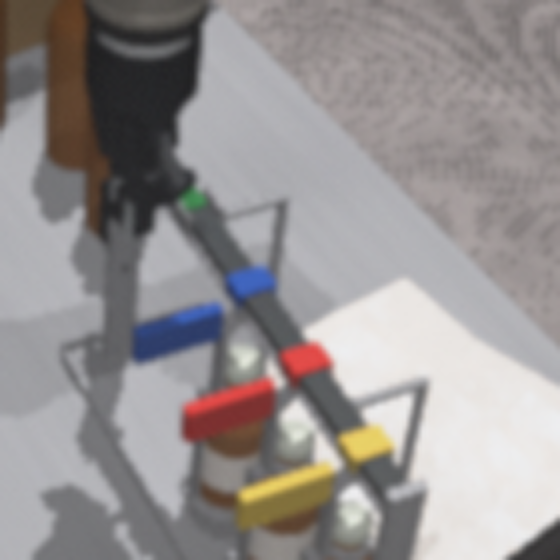

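View pics/n_wrist.png

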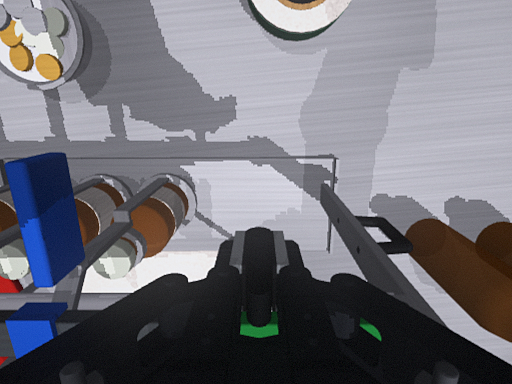

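Request:
send_rows:
  plan:
    - [0, 0, 0, 0, 0.3]
    - [0, 0, 0, 0, 0.35]
    - [0, -3, 0, 0, 0.35]
    - [0, -6, 0, 0, 0.35]
    - [0, -3, 0, 0, 0.3]
    - [0, 0, 0, 0, 0.1]
    - [0, 0, 0, 0, 0]

```text
clock: 56.25
tcp_pos: [0.6087, 0.0003, 0.3565]
orientation: [-1.248, -1.142, 1.145]
contact_force: [-0.1, -0.2, 0.4]
grip_width: -0.0004
```

Run:
```python
from go import *
plan(rack(-35,110,272),RY)
f=r.grab_frame("wrist"); im=f["image"][:,:,::-1].copy()
for q,c in((0,(255,0,255)),(.15,(0,255,255))):
  for x in(-54,-8):
    u=proj(f,rack(x,178-68*np.cos(q),246+68*np.sin(q))[None])[0]; print(u); cv2.drawMarker(im,tuple(int(v) for v in u),c,0,10,1)
cv2.imwrite("pics/w3.png",im)
f=r.grab_frame("side"); im=cv2.resize(f["image"],None,fx=5,fy=5,interpolation=2)[:,:,::-1].copy()
for q,c in((0,(255,0,255)),(.15,(0,255,255))):
  for x in(-54,-8):
    u=proj(f,rack(x,178-68*np.cos(q),246+68*np.sin(q))[None])[0]; cv2.drawMarker(im,tuple(int(v*5+2) for v in u),c,0,14,1)
cv2.imwrite("pics/s3.png",im[720:1020,1300:1700])
```

```text
clock 56.25 tcp [6.087e-01 3.000e-04 3.565e-01] jaw 84.94 grip -0.0004 F [-0.1 -0.2  0.4] j7 1.45
spin(about tool y) -0.02 deg, then cm in turned tool [-0.14  8.45 -0.15] before-turn [-0.14  8.45 -0.15]
[257.71161681 174.10356349]
[257.82787585 225.75259258]
[258.61875324 176.99006322]
[258.69198409 230.5148103 ]
```

View pics/w3.png

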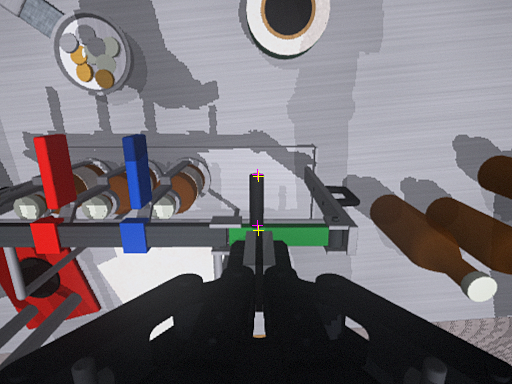

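View pics/s3.png

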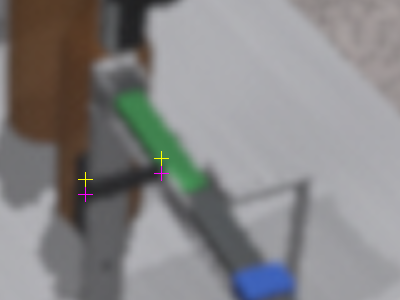

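Request:
send_rows:
  plan:
    - [-0.1, 4, -0.1, 0, 0]
    - [0, 3, 0, 0, 0]
    - [0, 1.2, 0, 0, 0]
    - [0, 0, 0, 0, 0]
    - [0, 0.2, 0, 0, 0]
    - [0, 0, 0, 0, 0]

```text
clock: 57.1
tcp_pos: [0.6109, -0.0013, 0.2748]
orientation: [-1.251, -1.145, 1.142]
contact_force: [-0.0, 0.4, 0.4]
grip_width: -0.0004
```

Request:
send_rows:
  plan:
    - [0, 0.2, 0, 0, 0]
    - [0, 0, 0, 0, 0]
    - [0, 0, 0, 0, 0]

```text
clock: 57.48
tcp_pos: [0.6104, -0.0013, 0.272]
orientation: [-1.25, -1.143, 1.143]
contact_force: [-0.0, 0.5, -0.1]
grip_width: 0.0002
```

Request:
send_rows:
  plan:
    - [0, 0.2, 0, 0, 0]
    - [0, 0, 0, 0, 0]
    - [0, 0, 0, 0, 0]

```text
clock: 57.85
tcp_pos: [0.6104, -0.0013, 0.2698]
orientation: [-1.25, -1.143, 1.143]
contact_force: [-0.1, -0.7, -0.7]
grip_width: 0.0003
```

Request:
send_rows:
  plan:
    - [0, 0.2, 0, 0, 0]
    - [0, 0, 0, 0, 0]
    - [0, 0, 0, 0, 0]

```text
clock: 58.22
tcp_pos: [0.6104, -0.0012, 0.2679]
orientation: [-1.25, -1.143, 1.143]
contact_force: [-0.1, -0.5, -0.2]
grip_width: -0.0001
```

Request:
send_rows:
  plan:
    - [0, 0.2, 0, 0, 0]
    - [0, 0, 0, 0, 0]
    - [0, 0, 0, 0, 0]

```text
clock: 58.6
tcp_pos: [0.6106, -0.0013, 0.2661]
orientation: [-1.25, -1.144, 1.143]
contact_force: [0.6, 0.3, 1.9]
grip_width: -0.0002
```

Request:
send_rows:
  plan:
    - [0, 0.1, 0, 0, 0]
    - [0, 0, 0, 0, 0]
    - [0, 0, 0, 0, 0]

```text
clock: 58.98
tcp_pos: [0.6106, -0.0014, 0.2659]
orientation: [-1.25, -1.144, 1.143]
contact_force: [-2.1, 0.0, 6.2]
grip_width: 0.0
```

Request:
send_rows:
  plan:
    - [0, -2, 0, 0, 0]
    - [0, -6, 0, 0, 0]
    - [0, -6, 0, 0, 0]
    - [0, 0, 6, 0, 0]
    - [0, 0, 6, 0, 0]
    - [5, 0, 6, 0, 0]
    - [6, 0, 0, 0, 0]
    - [6, 0, 0, 0, 0]
    - [0, 0, 0, 0, 0]
    - [0, 0, 0, 0, 0]

```text
clock: 60.22
tcp_pos: [0.4573, 0.1724, 0.4045]
orientation: [-1.25, -1.142, 1.144]
contact_force: [-0.8, 0.1, 0.3]
grip_width: -0.0003
```

```bash
python3 shot.py z side top
python3 - <<'E'
from wt import *
fs={n:r.grab_frame(n) for n in("side","top")}
for rep in range(2):
  fs={n:r.grab_frame(n) for n in("side","top")}
  for c,ry in(("blue",5),("red",-70),("yellow",-145)):
    p0=np.array([*rack(0,ry,0)[:2],RK[2]]); B=TAB+[0,0,.0385]; rc={}
    for n in fs:
        pr=proj(fs[n],place(B,p0)); rc[n]=(*(pr.min(0)-4),*(pr.max(0)+4))
    p=tabfit(fs,c,rc,p0,("top",) ,B=B,save=f"pics/z_{c}.png",verbose=False)
    print(c,(R.from_euler("z",-RK[2]).apply([p[0]-RK[0],p[1]-RK[1],0])*1000)[:2].round(1),round(p[2]-RK[2],3))
im=cv2.imread("pics/z_side.png")[120:330,240:390]; cv2.imwrite("pics/z1.png",cv2.resize(im,None,fx=2.8,fy=2.8,interpolation=2))
E
```

```text
blue [0.9 3.6] -0.004
red [  0.8 -69.1] -0.002
yellow [   0.7 -144.3] -0.017
blue [0.4 4.1] 0.004
red [  0.8 -69.4] -0.006
yellow [   0.7 -144.4] -0.02
```

View pics/z1.png

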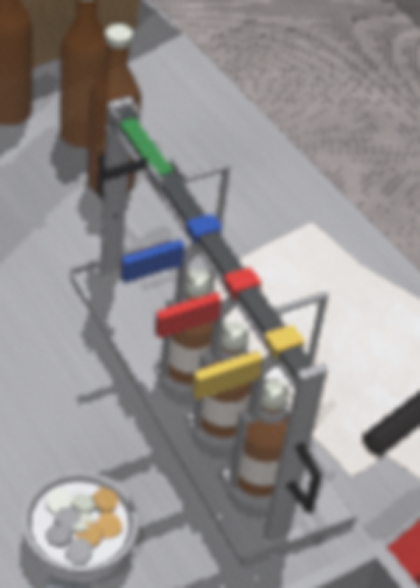

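View pics/z_top.png

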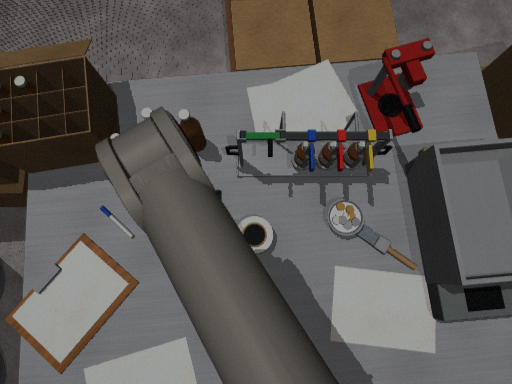

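Request:
send_rows:
  plan:
    - [0, 0, 0, 0, 0]
    - [0, 0, 0, 0, 0]
    - [0, 0, 0, 0, 0]
    - [0, 0, 0, 0, 0]
    - [0, 0, 0, 0, 0]
    - [0, 0, 0, 0, 0]
    - [0, 0, 0, 0, 0]
    - [0, 0, 0, 0, 0]
    - [0, 0, 0, 0, 0]
    - [0, 0, 0, 0, 0]
    - [0, 0, 0, 0, 0]
    - [0, 0, 0, 0, 0]

```text
clock: 62.12
tcp_pos: [0.4573, 0.173, 0.4049]
orientation: [-1.25, -1.143, 1.143]
contact_force: [-0.2, -0.2, -0.1]
grip_width: 0.0
```

```bash
python3 -c "
from bench import r
print(r.hand_in())"
```

```text
the job is handed in; nothing more can be done
None
```

The job is handed in at about 62 s. All three bottles hang on the rail under their own clips, and the keeper is closed again. `hand_in` gives no verdict, so what follows rests on my own checks.

- **What I did:** I swung the keeper right back, then hung and slid yellow, red and blue in that order, and swung the keeper down again. The yellow bottle was knocked aside during my first grasp, which closed on nothing. I looked again and regrasped it.
- **Bottles:** My last top-view fits put the hooks at rack y of about 4, -69 and -144 mm, against clips at 5, -70 and -145 mm. Each was within 1 mm across. Two fits in a row agreed, so nothing was visibly swinging.
- **Disagreement:** The last wrist-camera check, seen at a slant, gave 2.6, -71 and -147 mm. The two views differ by up to about 3 mm, still inside the 12 mm limit.
- **Keeper:** While I lowered it the pin slipped a little in the grip, so I pressed it from above with shut fingers. It met a firm stop at the height worked out for fully closed, with about 6 N.
- **Other things:** None looked moved in the last pictures. I compared those by eye only, and the arm hid part of the beer bottles in the top view. The arm ended clear of everything, with wrist force near zero.

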